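# Hang a bin on the louvred panel and start filling it from the bottle rack

### The arm

A 7-joint arm with a two-finger parallel gripper is mounted at the origin on a cart in front of the work surface, level with it; the furniture and walls round the work are solid. World frame = base frame: x ahead of the robot, y to its left, z up, the work surface at z = 0. Lengths are in m, angles in rad, forces in N, time in s.
With the tool pointing down it reaches from about 0.425 to 0.875 m from the base axis. Payload 8.4 kg.
Tool frame: the origin (TCP) lies at the very end of the fingers, on their centre line; the grasp point (between the pads) lies 19 mm behind it (manip.grasp_offset is the distance from the TCP to the grasp point, in m); z points along the fingers, y is the line along which they close (so a half turn about z gives the same grasp; the last joint's range is limited). The gripper opens to 85 mm and grips with 20 to 120 N. Pads are 22 mm wide; open, the fingers measure 114 mm over their backs; the gripper's body (76 mm by 85 mm) begins 54 mm behind the grasp point. The pads swing forward as they close: fully open they stand 13 mm farther back than shut.
Start: joints at [1.231, 0.333, 0.04, 1.465, -0.013, 1.343, -0.059], TCP at [0.155, -0.631, 0.231] pointing down, gripper open.
Joint ranges: [-2.58, 2.58], [-0.38, 2.09], [-1.3, 1.39], [0.25, 2.4], [-1.5, 4.64], [0.08, 2.09], [-2.65, 2.65]. Speed limits (rad/s): [2.22, 2.22, 2.79, 2.79, 3.14, 3.14, 3.14].

### API

Orientations are given as a rotation vector (axis times angle).
In Python, from rig import manip gives the robot as it stands.
- The arm moves only by the shell command python3 drive.py 'ROWS' [OPENING] [FORCE]. ROWS is rows parted by semicolons, their numbers by spaces, 1 to 10 of them, each of 6 numbers: dx, dy, dz in m, then a rotation vector rx, ry, rz in rad; each row shifts and turns the commanded pose from where the row before left it, along the tool's axes as they then stand; what a row does not reach is not made up. A row lasts 1/12 s, in which the tool goes at most 0.0417 m and 0.125 rad, less where a joint would pass 70% of its speed; a pose out of reach is approached as far as the arm can. OPENING is the finger opening in m, set as the command begins (- or left out keeps the last). The fingers move at their own pace and stop on an object; FORCE is the grip in N (left out, the last holds). Time passes only in rows, so rows that do not move let the fingers close. It prints the time, the measured TCP pose, the force, the opening and the grip force at its end.
- manip.get_state(): the state, without advancing time (a new reading comes with each control period).
- manip.get_image(name): name is "scene" or "top" or "wrist"; returns the picture (420x560x3 uint8, red, green, blue); there is no depth.
- manip.calibration(name): a dict with "intrinsics" (3x3 intrinsics, pixels), "k1" (the pictures are not rectified: a ray, as slopes to the right and down, at radius r is drawn at 1 + k1 r^2 times it, then the intrinsics apply), "rvec" (rotation vector, rad) and "tvec" (3), from world to camera coordinates, as OpenCV has them; the wrist camera has in their place "tool_from_camera" (4x4, takes a point from camera to tool coordinates, whose origin is the TCP and whose axes are the flange's). Camera axes: x right, y down, z forward; pixel columns grow to the right and rows downward; lengths in m; the calibration is good to about 2 mm. A picture is of the moment at which its call begins: read the wrist's pose just before it. calibration takes no time and is no camera call.
- manip.finish_job(): hands the job in; it is judged then, once.
The state is a dict: "time_s": time; "qpos": joint angles; "qd": joint speeds; "joint_torque": joint torques, N m; "position": TCP position; "ee_rot": TCP orientation; "force": force on the tool from outside, world axes, zero at the start; "torque": the same for the moment, N m; "grip_width": finger opening in m; "grip_force": force on a finger pad.
Only numpy, scipy, OpenCV 4.12 (cv2) and the standard library are available. Lean on these libraries where they do the work, as an engineer would, in place of code of your own. Each camera call takes 0.05 s, during which the arm holds its last target. There are 200 camera calls.

### The job

Hang the empty grey bin on the free stretch of the louvred panel's upper rail, beside the bin that hangs there already: lift its rear lip over the rail and let it down until the lip has caught fully, then let go. After that take the front bottle from the sloped bottle rack, so that the next one rolls down to the stop, and lay it on its side in the bin you hung. Do not let the bin or the bottle fall from a height, and leave the other things where they stand.

Things in the scene. Friction and masses are not known exactly. Their poses are not given: they have to be found in the camera images.
- bin: empty open plain grey plastic bin upright on the trolley, 150 (x) x 62 (y) x 56 mm high plus a rear lip; about 0.13 kg, centre of mass within 10 mm of its middle. Origin: centre of underside; x from the low (34 mm) front wall to the back wall with the lip, z up. Walls and floor 3.5 mm. Flat sides: grip it across its 62 mm width at mid-length. May stand left or right, the rack on the other side
- bin_lip (a point): seat of the bin's lip, a 54 mm wide downturned hook behind the back wall: underside of its flat top, in the slot, at bin x +78.5, y 0, z +52 mm; axes as the bin's. The slot between back wall (x +75) and sloping skirt is 7 mm wide at its top, 14 mm at its mouth (x +75 to +89), 16 mm deep; the skirt ends at x +94, z +35. Hung, this point lies on the rail edge, the bin leaning 0.1 rad nose-down
- panel: fixed white louvred panel on a foot at the back of the trolley, 290 mm wide, 165 mm high; origin on the trolley top, 5 mm behind the upper rail; x square to the panel, away from the robot, y left along it, z up. Its two rails run along y, 240 mm long; the upper, 150 mm high, is meant, not the lower (60 mm). A filled bin like the empty one is fixed on its right part (y -113 to -51 mm)
- rail_top (a point): on the upper rail's top edge, middle of its free stretch (panel x -5, y +40, z +150 mm; axes as the panel's). Hang the bin with its lip within about 50 mm of it along the rail. The rail is a 4 mm plate with a round 5 mm top edge; behind it is a pocket of 25 mm to the panel's sheet, which rises 14 mm higher. The plate's front is flat for 58 mm down; the hung bin's back wall leans on it
- rack: fixed aluminium sloped rack, 150 x 74 mm, 100 mm high, with three lying bottles; it may stand left or right. Origin: centre of its foot on the trolley; x up the track, away from the robot (it climbs 0.20 rad), y along the bottles' axes, z up. The bottles lie on two rails between y -24 and +14 mm and roll down by themselves when the front one is lifted out
- rack_stop (a point): centre of a bottle lying at the rack's stop (rack x -50, y 0, z +65 mm; axes as the rack's). The stop plate, 15 mm high above the rails, is on its -x side. Both ends of the front bottle are free for fingers from above, to 40 mm below its axis; side guides 68 mm apart begin 36 mm up-track of here
- bottle_1: front bottle, lying against the stop: amber glass with a black cap, 62 mm long, 40 g; body 26 mm in diameter for 53 mm from its base, then the cap, 14.6 mm. Origin: centre of its base; z along its axis to the cap (which lies to the rack's +y). The next bottle touches it, so it is gripped over its two ends, 62 mm apart
- bottle_1_mid (a point): middle of the front bottle: on its axis, 31 mm from its base
- bottle_2_mid (a point): middle of the second bottle, the same kind, lying behind the first (26 mm up the track)
- bottle_3_mid (a point): middle of the third bottle, behind the second
- petri: bystander: petri dish, 90 mm wide, 16 mm high, at the front of the trolley; origin at the centre of its underside
- timer: bystander: small white timer, 57x61x19 mm; origin at the centre of its underside
- stain_jar: bystander: jar with black lid, 53 mm wide, 99 mm high, at the back left; origin at the centre of its underside

How it is judged:
On the way, in this order (a step that is already met when the one before it is completed fails the run):
1. the bin hangs on the upper rail, its lip fully caught, and has been let go (x of bin_lip in the frame of rail_top between -0.006 and 0.006 m and y of bin_lip in the frame of rail_top between -0.055 and 0.055 m and z of bin_lip in the frame of rail_top between -0.004 and 0.004 m and angle between the x axis of bin and the x axis of rail_top, either way round below 0.15 rad and angle between bin's own z axis and vertical below 0.15 rad and contact force between the fingers and bin below 0.1 N), for 0.3 s.
2. the front bottle has been taken from the rack and the next one has rolled to the stop (distance between bottle_1_mid and rack_stop above 0.05 m and distance between bottle_2_mid and rack_stop below 0.008 m), for 0.2 s.
At the end, for the whole second after the job is handed in: Bin hung and at rest: lip seat within 6 mm across, 4 mm in height, 55 mm along the rail of rail_top; turned and tilted under 0.15 rad. The former front bottle lies on its side in it, at rest; the second bottle is within 8 mm of the rack's stop place, the third behind it (x of bin_lip in the frame of rail_top between -0.006 and 0.006 m and y of bin_lip in the frame of rail_top between -0.055 and 0.055 m and z of bin_lip in the frame of rail_top between -0.004 and 0.004 m and angle between the x axis of bin and the x axis of rail_top, either way round below 0.15 rad and angle between bin's own z axis and vertical below 0.15 rad and x of bottle_1_mid in the frame of bin between -0.072 and 0.072 m and y of bottle_1_mid in the frame of bin between -0.028 and 0.028 m and z of bottle_1_mid in the frame of bin between 0.008 and 0.04 m and angle between bottle_1's own z axis and vertical between 1.2 and 1.94 rad and distance between bottle_2_mid and rack_stop below 0.008 m and distance between bottle_3_mid and rack_stop between 0.018 and 0.036 m and linear speed of each of bin, bottle_1 below 0.03 m/s); the robot touches nothing.
It fails at once if the bin falls freely from a height (faster than 0.8 m/s while not held) (linear speed of bin above 0.8 m/s and contact force between the fingers and bin below 0.05 N).
It fails at once if the front bottle falls freely from a height (faster than 0.8 m/s while not held) (linear speed of bottle_1 above 0.8 m/s and contact force between the fingers and bottle_1 below 0.05 N).
It fails at once if a bystander (petri dish, timer, stain jar) is moved by more than 40 mm (distance of any of petri, timer, stain_jar from where it was at the start of the episode above 0.04 m).
It also fails if it takes over 64 s, if anything falls off the work surface, if the arm or the gripper's body presses on something with over 40 N, if the wrist force passes 120 N, or if a joint passes its speed limit or range.

## Working session

There is one attempt and no reset: what is moved stays moved. The work goes in short steps, Python scripts to look and compute and a shell command to move; the robot and the scene stay as the last step left them, time stands still between calls to the robot, and variables do not carry over. Pictures are saved under pics/ and viewed, at most 10 in all, crops included, and the job is handed in when it is done.

```bash
ls; mkdir -p pics; python3 - <<'E'
from rig import manip
import cv2
print(manip.get_state())
for n in ("scene","top"):
    im=manip.get_image(n); cv2.imwrite(f"pics/{n}0.png",im[:,:,::-1]); print(n,manip.calibration(n))
print(manip.calibration("wrist"),manip.grasp_offset)
E
```

```text
drive.py
pics
rig.py
{'time_s': 0.0, 'qpos': array([ 1.23081007,  0.33391918,  0.03986215,  1.46628373, -0.0134258 ,
        1.34329704, -0.05854694]), 'qd': array([ 1.06016290e-03, -1.76563826e-03,  9.31558230e-04, -1.17830206e-04,
        1.72097647e-03,  9.77700501e-05,  1.61072231e-03]), 'joint_torque': array([ 7.84015992e-04, -6.58543539e+01,  1.36609286e+00, -4.05555511e+01,
        1.69241015e-02,  1.25772806e-02, -3.37662595e-05]), 'position': array([ 0.15488036, -0.63080214,  0.23040965]), 'ee_rot': array([-3.11725751e+00, -3.77026649e-01,  4.38215711e-04]), 'force': array([ 1.39670886, -0.1989327 ,  0.78120224]), 'torque': array([-0.04014198,  0.01365984,  0.01941588]), 'grip_force': 0.0, 'grip_width': 0.08565938943687743}
scene {'intrinsics': array([[434.86482412,   0.        , 273.58991388],
       [  0.        , 434.86482412, 206.84656175],
       [  0.        ,   0.        ,   1.        ]]), 'k1': -0.026788375701569344, 'rvec': array([ 0.79283383, -2.45913845,  1.19173794]), 'tvec': array([0.43514728, 0.29080506, 0.90571515])}
top {'intrinsics': array([[492.48447239,   0.        , 278.9389203 ],
       [  0.        , 492.48447239, 212.02290847],
       [  0.        ,   0.        ,   1.        ]]), 'k1': -0.04668511940284163, 'rvec': array([ 2.12249745, -2.16291896,  0.13551459]), 'tvec': array([0.01453032, 0.57584122, 1.06689078])}
{'intrinsics': array([[298.73499199,   0.        , 281.11738769],
       [  0.        , 298.73499199, 208.04104648],
       [  0.        ,   0.        ,   1.        ]]), 'k1': 0.009181627183589744, 'tool_from_camera': array([[ 6.83343708e-04, -9.49310635e-01, -3.14338754e-01,
         8.11836437e-02],
       [ 9.99999711e-01,  5.44251568e-04,  5.30255042e-04,
        -6.91597874e-04],
       [-3.32297391e-04, -3.14339025e-01,  9.49310732e-01,
        -1.43308207e-01],
       [ 0.00000000e+00,  0.00000000e+00,  0.00000000e+00,
         1.00000000e+00]])} 0.0187
```

View pics/scene0.png

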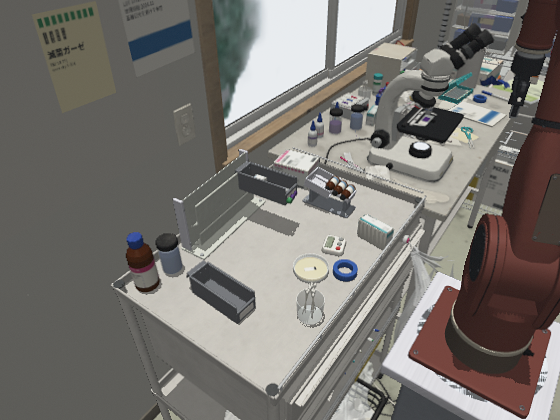

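View pics/top0.png

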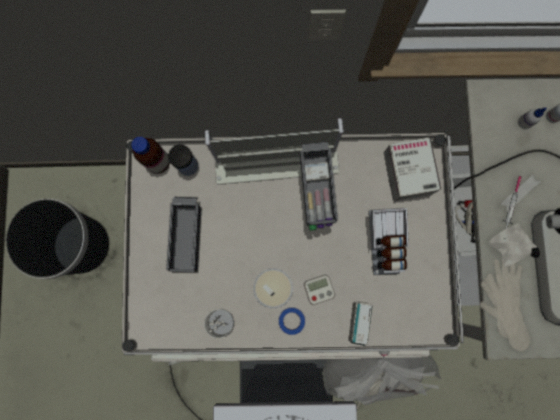

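The scene view shows the bin front-left (about 222,290), the panel at the left back (200,200), and the rack at (330,188). In the top view the bin is at (184,235), the panel rails at (215-340,165), the filled bin at (318,187), and the rack at (388,240), with its front bottle at (390,266).

```bash
cat > h.py <<'E'
import numpy as np, cv2
from rig import manip
from scipy.spatial.transform import Rotation as R
def pose(n, st=None):
    """intrinsics, k1, camera->world R, camera origin"""
    c=manip.calibration(n)
    if n=="wrist":
        st=st or manip.get_state(); Rt=R.from_rotvec(st["ee_rot"]).as_matrix(); T=c["tool_from_camera"]
        return c["intrinsics"],c["k1"],Rt@T[:3,:3],Rt@T[:3,3]+st["position"]
    M=R.from_rotvec(c["rvec"]).as_matrix(); return c["intrinsics"],c["k1"],M.T,-M.T@c["tvec"]
def ray(P,uv):
    K,k1,Rc,o=P; d=np.array([(uv[0]-K[0,2])/K[0,0],(uv[1]-K[1,2])/K[1,1]]); s=d.copy()
    for _ in range(10): s=d/(1+k1*(s@s))
    return o,Rc@np.array([*s,1.])
def onz(P,uv,z):
    o,d=ray(P,uv); return o+d*(z-o[2])/d[2]
def tri(obs):
    A=np.zeros((3,3)); b=np.zeros(3)
    for P,uv in obs:
        o,d=ray(P,uv); d=d/np.linalg.norm(d); M=np.eye(3)-np.outer(d,d); A+=M; b+=M@o
    x=np.linalg.solve(A,b); e=max(np.linalg.norm(np.cross(x-ray(P,uv)[0],ray(P,uv)[1]/np.linalg.norm(ray(P,uv)[1]))) for P,uv in obs)
    return x,e
def proj(P,X):
    K,k1,Rc,o=P; c=Rc.T@(np.asarray(X)-o); s=c[:2]/c[2]; s=s*(1+k1*(s@s)); return K[:2,:2]@s+K[:2,2]
E
python3 - <<'E'
from h import *
P=pose("top"); print("cam",P[3])
for n,uv,z in [("bin",(184,235),.05),("binback",(184,198),.056),("binfront",(184,272),.034),("railL",(218,163),.15),("railR",(338,155),.15),("bottle1",(390,266),.065),("petri",(273,289),.016),("timer",(319,290),.019),("jar",(181,158),.099)]: print(n,onz(P,uv,z).round(3))
t=cv2.imread("pics/top0.png"); s=cv2.imread("pics/scene0.png")
a=cv2.resize(t[120:290,130:330],None,fx=2,fy=2,interpolation=3); b=cv2.resize(t[200:285,360:420],(240,340),interpolation=3)
cv2.imwrite("pics/c1.png",cv2.convertScaleAbs(np.hstack([a,b]),alpha=1.8,beta=10))
E
```

```text
cam [ 0.42175068 -0.00965062  1.13670287]
bin [0.527 0.216 0.05 ]
binback [0.61  0.215 0.056]
binfront [0.446 0.218 0.034]
railL [0.665 0.126 0.15 ]
railR [ 0.677 -0.121  0.15 ]
bottle1 [ 0.45  -0.235  0.065]
petri [0.405 0.02  0.016]
timer [ 0.401 -0.083  0.019]
jar [0.691 0.214 0.099]
```

View pics/c1.png

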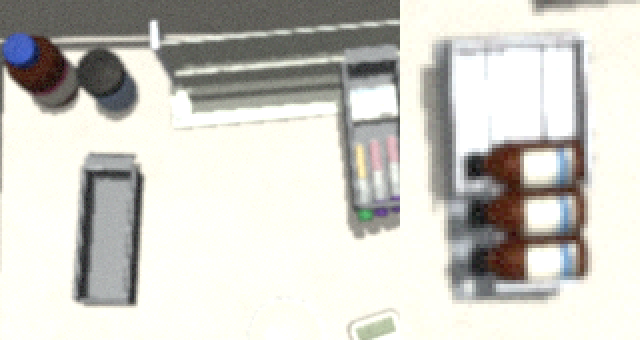

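The crop shows the empty grey bin (crop 77-142,155-305), its lip toward the panel, and the slightly yawed rails. In the rack there are three amber bottles, caps toward +y. Next I swing over to the rack.

```bash
python3 drive.py '0 0 0 0 0 0.12;0 0 0 0 0 0.12;0.0225 -0.0325 0 0 0 0;0.0225 -0.0325 0 0 0 0;0.0225 -0.0325 0 0 0 0;0.0225 -0.0325 0 0 0 0;0.0225 -0.0325 0 0 0 0;0.0225 -0.0325 0 0 0 0;0.0225 -0.0325 0 0 0 0;0.0225 -0.0325 0 0 0 0' 0.085 && python3 drive.py '0.0225 -0.0325 0 0 0 0;0.0225 -0.0325 0 0 0 0;0.0225 -0.0325 0 0 0 0;0 0 0 0 0 0;0 0 0 0 0 0'
python3 - <<'E'
from h import *
import pickle
st=manip.get_state(); im=manip.get_image("wrist"); print(st["position"],st["ee_rot"])
pickle.dump((st,im),open("w1.pkl","wb")); cv2.imwrite("pics/w1.png",im[:,:,::-1])
E
```

```text
time_s: 0.93
position: [0.3354, -0.3692, 0.2311]
ee_rot: [-3.142, -0.001, 0.001]
force: [0.9, -0.2, 1.0]
grip_width: 0.085
grip_force: 0.0
time_s: 1.35
position: [0.4033, -0.2715, 0.2312]
ee_rot: [-3.141, -0.009, 0.0]
force: [-0.9, -1.3, 0.8]
grip_width: 0.0849
grip_force: 0.0
[ 0.40333029 -0.2714654   0.23122709] [-3.14139891e+00 -8.89326821e-03  1.76948445e-04]
```

View pics/w1.png

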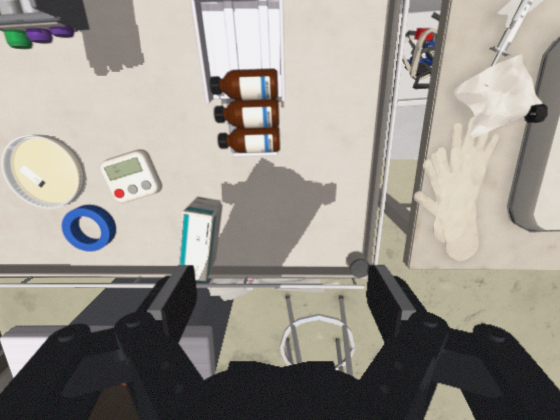

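The wrist view shows the front bottle from (219,141, cap) to (279,139, base), the second at y≈113 and the third at y≈85. I move on toward the panel for a second view.

```bash
python3 drive.py '0.01 -0.03 0 0 0 0;0.01 -0.03 0 0 0 0;0.01 -0.03 0 0 0 0;0.01 -0.03 0 0 0 0;0.01 -0.03 0 0 0 0;0.01 -0.03 0 0 0 0;0 0 0 0 0 0;0 0 0 0 0 0'
python3 - <<'E'
from h import *
import pickle
st=manip.get_state(); im=manip.get_image("wrist"); print(st["position"],st["ee_rot"])
pickle.dump((st,im),open("w2.pkl","wb")); cv2.imwrite("pics/w2.png",im[:,:,::-1])
def amber(im):
    h=cv2.cvtColor(im,cv2.COLOR_RGB2HSV); return cv2.inRange(h,(4,130,30),(16,255,150))
for f in ("w1","w2"):
    im=pickle.load(open(f+".pkl","rb"))[1]; m=amber(im); m[300:]=0
    n,l,s,c=cv2.connectedComponentsWithStats(m)
    print(f,[(s[i].tolist(),c[i].round(1).tolist()) for i in range(1,n) if s[i][4]>60])
E
```

```text
time_s: 2.07
position: [0.4621, -0.0935, 0.2312]
ee_rot: [3.142, 0.003, -0.0]
force: [-0.4, -1.0, 0.1]
grip_width: 0.085
grip_force: 0.0
[ 0.46209788 -0.09354187  0.23121601] [ 3.14155783e+00  2.92468036e-03 -4.50041169e-04]
w1 [([219, 70, 60, 82, 2043], [247.7, 107.9])]
w2 [([398, 136, 66, 71, 2081], [424.5, 168.5])]
```

View pics/w2.png

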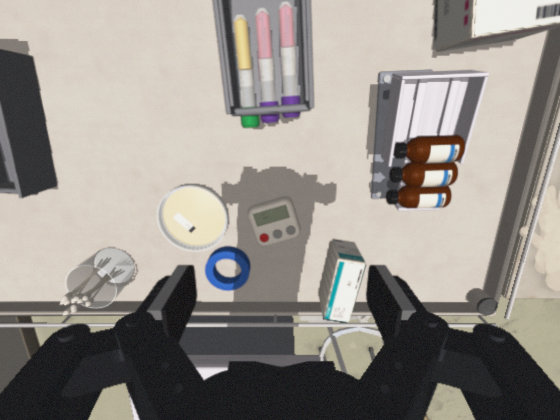

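In this view bottle 1's cap tip is at (388,198) and its base at (451,197). The filled bin's front is at (225-312,108).

```bash
python3 drive.py '0.012 -0.03 0 0 0 0;0.012 -0.03 0 0 0 0;0.012 -0.03 0 0 0 0;0.012 -0.03 0 0 0 0;0.012 -0.03 0 0 0 0;0.012 -0.03 0 0 0 0;0 0 -0.03 0 0 0;0 0 -0.03 0 0 0;0 0 0 0 0 0;0 0 0 0 0 0'
python3 - <<'E'
from h import *
import pickle
st=manip.get_state(); im=manip.get_image("wrist"); print(st["position"],st["ee_rot"])
pickle.dump((st,im),open("w3.pkl","wb")); cv2.imwrite("pics/w3.png",im[:,:,::-1])
P1=pose("wrist",pickle.load(open("w1.pkl","rb"))[0]);P2=pose("wrist",pickle.load(open("w2.pkl","rb"))[0])
print("base",tri([(P1,(279,139)),(P2,(451,196.5))]),"cap",tri([(P1,(219.3,141)),(P2,(387.7,197.5))]))
E
```

```text
time_s: 2.95
position: [0.5352, 0.0843, 0.2925]
ee_rot: [3.141, -0.004, 0.004]
force: [0.4, 0.3, -0.8]
grip_width: 0.085
grip_force: 0.0
[0.53517766 0.08427939 0.29251273] [ 3.14118874 -0.0040987   0.00393388]
base (array([ 0.45702666, -0.26854562,  0.07662531]), np.float64(0.00042946594206913144)) cap (array([ 0.45304028, -0.2077551 ,  0.06525899]), np.float64(0.00013075319845430418))
```

View pics/w3.png

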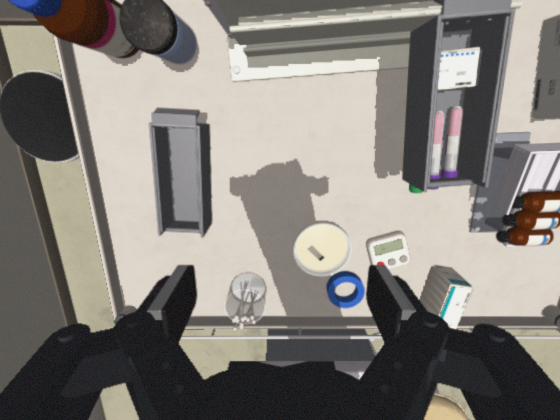

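The wrist view has the bin at (152-210,110-236) with its lip at the top. The upper rail runs from (235,28) to (440,10). One more view closer to the bin.

```bash
python3 drive.py '-0.012 -0.03 0 0 0 0;-0.012 -0.03 0 0 0 0;-0.01 -0.025 0 0 0 0;0 0 0 0 0 0;0 0 0 0 0 0;0 0 0 0 0 0'
python3 - <<'E'
from h import *
import pickle
st=manip.get_state(); im=manip.get_image("wrist"); print(st["position"],st["ee_rot"])
pickle.dump((st,im),open("w4.pkl","wb")); cv2.imwrite("pics/w4.png",im[:,:,::-1])
P4=pose("wrist",st); print(proj(P4,(.665,.126,.15)),proj(P4,(.61,.215,.056)),proj(P4,(.446,.218,.034)))
E
```

```text
time_s: 3.5
position: [0.5001, 0.1696, 0.2903]
ee_rot: [3.14, -0.002, -0.002]
force: [0.7, -0.9, -0.8]
grip_width: 0.0853
grip_force: 0.0
[0.50008854 0.1696058  0.29032147] [ 3.14048921e+00 -1.96974535e-03 -1.99164454e-03]
[335.51360671  -0.8963503 ] [242.44372231  82.63097758] [247.0736941  209.72538317]
```

View pics/w4.png

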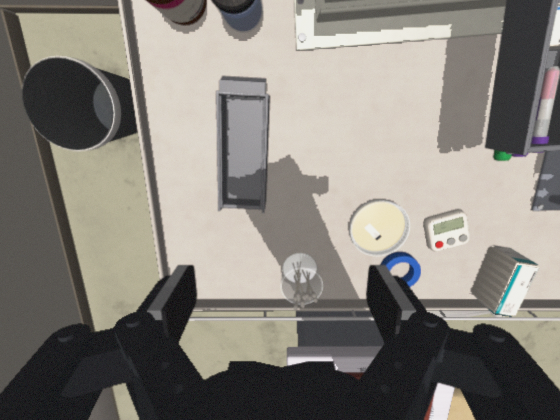

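```bash
python3 - <<'E'
import cv2,numpy as np
w3,w4,t=[cv2.imread(f"pics/{n}.png") for n in("w3","w4","top0")]
Z=lambda i,x,y,w,h,f:cv2.resize(i[y:y+h,x:x+w],None,fx=f,fy=f,interpolation=cv2.INTER_CUBIC)
c=np.zeros((600,800,3),np.uint8)
c[:450,:240]=Z(w3,140,100,80,150,3); c[:450,240:480]=Z(w4,204,70,80,150,3)
c[:240,480:]=Z(t,205,125,80,60,4); c[240:450,480:]=cv2.convertScaleAbs(Z(s:=cv2.imread("pics/scene0.png"),170,150,106,70,3),alpha=1)[:210,:320].copy() if False else np.pad(Z(s,170,150,106,70,3),((0,0),(0,2),(0,0)))
c[450:600,:660]=Z(w3,225,0,220,50,3)
cv2.imwrite("pics/c2.png",cv2.convertScaleAbs(c,alpha=1.5,beta=15))
E
```

```text
Traceback (most recent call last):
NameError: name 's' is not defined
```

```bash
python3 - <<'E'
import cv2,numpy as np
w3,w4,t,s=[cv2.imread(f"pics/{n}.png") for n in("w3","w4","top0","scene0")]
Z=lambda i,x,y,w,h,f:cv2.resize(i[y:y+h,x:x+w],None,fx=f,fy=f,interpolation=cv2.INTER_CUBIC)
c=np.zeros((600,800,3),np.uint8)
c[:450,:240]=Z(w3,140,100,80,150,3); c[:450,240:480]=Z(w4,204,70,80,150,3)
c[:240,480:]=Z(t,205,125,80,60,4); c[240:450,480:798]=Z(s,170,150,106,70,3)
c[450:600,:660]=Z(w3,225,0,220,50,3)
cv2.imwrite("pics/c2.png",cv2.convertScaleAbs(c,alpha=1.4,beta=10))
E
```

```text
(no output)
```

View pics/c2.png

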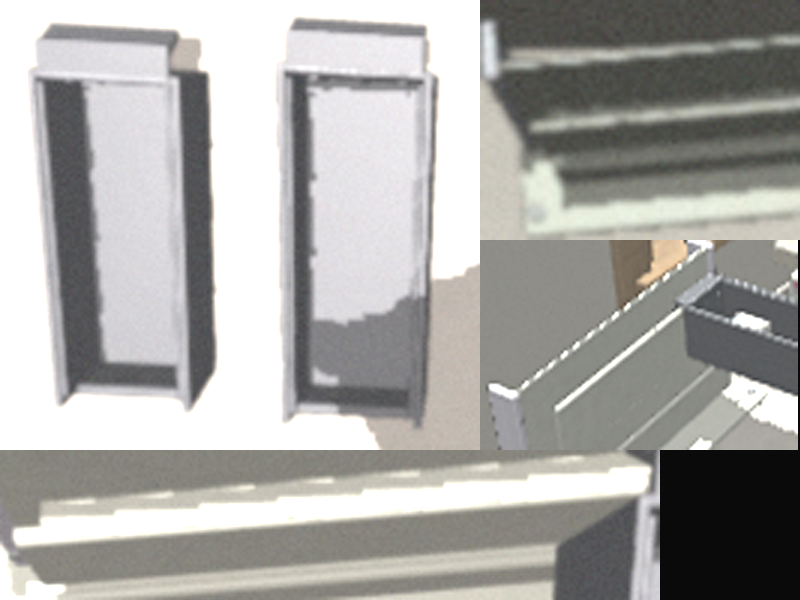

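The composite crop shows the bin's rim corners in both wrist views. The upper rail's left end is at top (217.5,157), scene (195,206) and w3 (230,29). I triangulate these.

```bash
python3 - <<'E'
from h import *
import pickle
S=lambda f:pose("wrist",pickle.load(open(f+".pkl","rb"))[0])
P3,P4,T,C=S("w3"),S("w4"),pose("top"),pose("scene")
q=lambda u,v,x0,y0,f,cx=0,cy=0:(x0+(u+.5-cx)/f-.5,y0+(v+.5-cy)/f-.5)
a=lambda u,v:q(u,v,140,100,3); b=lambda u,v:q(u,v,204,70,3,240)
t=lambda u,v:q(u,v,205,125,4,480); s=lambda u,v:q(u,v,170,150,3,480,240); r=lambda u,v:q(u,v,225,0,3,0,450)
print("railL tri top,scene",tri([(T,t(530,128)),(C,s(556,408))]))
print("railL top,w3",tri([(T,t(530,128)),(P3,r(14,537))]),"w3,scene",tri([(P3,r(14,537)),(C,s(556,408))]))
print("rail line z=.15 top",onz(T,t(530,128),.15),onz(T,t(798,101),.15),"w3",onz(P3,r(14,537),.15),onz(P3,r(648,478),.15))
for n,u,v in [("lip L",(38,40),(287,36)),("lip R",(173,40),(426,38)),("rimBL",(34,72),(280,69)),("rimBR",(181,74),(432,71)),("frontL",(60,403),(286,420)),("frontR",(188,405),(417,422)),("lipback L",(46,25),(294,18)),]:
    print(n,*tri([(P3,a(*u)),(P4,b(*v))]), onz(P3,a(*u),.056)[:2],onz(P4,b(*v),.056)[:2])
E
```

```text
railL tri top,scene (array([0.67837577, 0.12788877, 0.15373221]), np.float64(0.0010354354246599183))
railL top,w3 (array([0.69130913, 0.13495066, 0.1013264 ]), np.float64(0.00043226830694813247)) w3,scene (array([0.67990103, 0.12766629, 0.15313088]), np.float64(0.00017677670232492247))
rail line z=.15 top [0.67848578 0.1277592  0.15      ] [ 0.68970468 -0.01066216  0.15      ] w3 [0.68046491 0.12802486 0.15      ] [ 0.69399492 -0.04671731  0.15      ]
lip L [0.61197569 0.24355529 0.04779478] 0.00033636729053056127 [0.61235926 0.24034209] [0.6110164  0.24186992]
lip R [0.61170422 0.18861706 0.04541333] 0.0006043976081520303 [0.61236087 0.18603314] [0.61032492 0.18790507]
rimBL [0.59953903 0.24708503 0.04777793] 8.118250189593308e-05 [0.59995668 0.24368378] [0.59907622 0.24541964]
rimBR [0.59876789 0.18609893 0.04779251] 3.4268347797343115e-05 [0.59915946 0.18397243] [0.59836459 0.18575287]
frontL [0.4523669  0.25355262 0.05247448] 1.2238015058544556e-05 [0.45385723 0.25199919] [0.45357149 0.25278731]
frontR [0.45087181 0.19484918 0.05141933] 0.00013844544149511752 [0.45269795 0.19350201] [0.45257015 0.19460255]
lipback L [0.61827866 0.24056008 0.04560078] 0.0001473511846781566 [0.61808222 0.23635083] [0.61741982 0.23873814]
```

The rail's yaw is about +0.078, with rail_top near (0.685,0.048,0.15). The bin's centre is near (0.526,0.2195) and its yaw is about -0.055. Moving over the bin.

```bash
python3 drive.py '0 0 0 0 0 0.055;0.0115 -0.0255 0.02 0 0 0;0.0115 -0.0258 0.02 0 0 0;0 0 0.04 0 0 0;0 0 0.04 0 0 0;0 0 0.04 0 0 0;0 0 0.03 0 0 0;0 0 0 0 0 0;0 0 0 0 0 0' 0.085
python3 - <<'E'
from h import *
im=manip.get_image("top"); cv2.imwrite("pics/t2.png",im[:,:,::-1]); im=manip.get_image("scene"); cv2.imwrite("pics/s2.png",im[:,:,::-1])
w=manip.get_image("wrist"); cv2.imwrite("pics/w5.png",w[:,:,::-1])
st=manip.get_state(); print(st["position"],R.from_rotvec(st["ee_rot"]).as_matrix().round(3).tolist())
P=pose("wrist",st)
for X in [(.599,.2155,.056),(.599,.245,.056),(.599,.185,.056)]: print(proj(P,X))
c=np.hstack([cv2.resize(w[0:320,80:480],None,fx=1.2,fy=1.2)[:,:,::-1],cv2.resize(im[230:350,170:275],(320,384),interpolation=3)[:,:,::-1]])
cv2.imwrite("pics/c3.png",c)
E
```

```text
time_s: 4.3
position: [0.5253, 0.2198, 0.1003]
ee_rot: [3.139, -0.088, -0.005]
force: [0.7, 0.5, 0.1]
grip_width: 0.0848
grip_force: 0.0
[0.52729017 0.22178703 0.1038413 ] [[0.998, -0.055, 0.003], [-0.055, -0.998, 0.001], [0.003, -0.001, -1.0]]
[286.15164161 124.74459201]
[238.55735152 127.41834428]
[335.65922113 121.92227863]
```

View pics/c3.png

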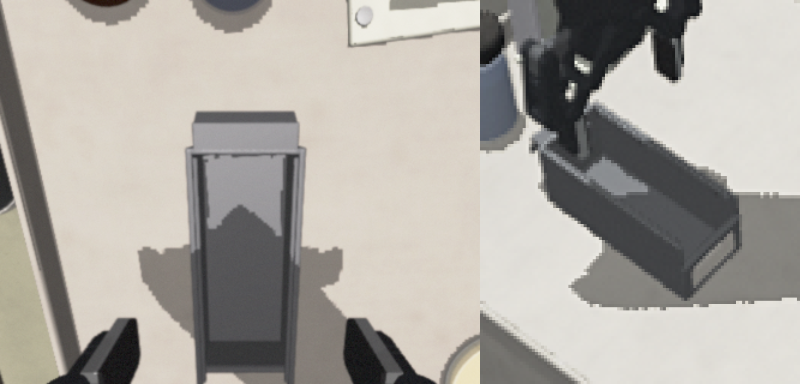

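The bin is centred between the fingers and aligned: its rear rim corners are at crop (187,150) and (305,150). Going down to grip it.

```bash
python3 drive.py '0 0 0.028 0 0 0;0 0 0.028 0 0 0;0 0 0.025 0 0 0;0 0 0 0 0 0;0 0 0 0 0 0' && python3 drive.py '0 0 0 0 0 0;0 0 0 0 0 0;0 0 0 0 0 0;0 0 0 0 0 0;0 0 0 0 0 0;0 0 0 0 0 0' 0.05 30 && python3 drive.py '0 0 -0.02 0 0 0;0 0 -0.02 0 0 0;0 0 -0.03 0 0 0;0 0 -0.04 0 0 0;0 0 -0.04 0 0 0;0 0 0 0 0 0;0 0 0 0 0 0'
```

```text
time_s: 4.87
position: [0.5261, 0.2216, 0.0215]
ee_rot: [-3.14, 0.086, -0.0]
force: [0.7, -0.2, 0.4]
grip_width: 0.0852
grip_force: 0.0
time_s: 5.37
position: [0.5273, 0.2221, 0.023]
ee_rot: [-3.139, 0.086, -0.006]
force: [-1.8, -2.0, 7.1]
grip_width: 0.062
grip_force: 32.5
time_s: 5.95
position: [0.5273, 0.2225, 0.1744]
ee_rot: [-3.139, 0.085, -0.01]
force: [-0.5, -0.4, -2.8]
grip_width: 0.0615
grip_force: 34.1
```

The bin is held at 62 mm with 33 N. Carrying it to the rail and tilting to the hanging angle.

```bash
python3 drive.py '0 0 0 0 0 -0.07;0 0 0 0 0 -0.063;0.0098 0.031 0 0 0 0;0.0098 0.031 0 0 0 0;0.0098 0.031 0 0 0 0;0.0098 0.031 0 0 0 0;0.0098 0.031 0 0 0 0;0.0094 0.031 0 0 0 0;0 0 0 0 0.1 0;0 0 0 0 0 0' && python3 drive.py '0 0 0 0 0 0;0 0 0 0 0 0;0 0 0 0 0 0'
python3 - <<'E'
from h import *
import pickle
st=manip.get_state(); print(st["position"],R.from_rotvec(st["ee_rot"]).as_matrix().round(3).tolist())
w,s,t=[manip.get_image(n) for n in("wrist","scene","top")]
pickle.dump((st,w),open("w6.pkl","wb"))
for n,i in(("w6",w),("s6",s),("t6",t)): cv2.imwrite(f"pics/{n}.png",i[:,:,::-1])
Z=lambda i,x,y,w,h,f:cv2.resize(i[y:y+h,x:x+w],None,fx=f,fy=f,interpolation=cv2.INTER_CUBIC)
c=np.zeros((600,800,3),np.uint8)
c[:250,:800]=Z(w,120,0,320,100,2.5); c[250:600,:400]=Z(s,170,130,114,100,3.5)[:350,:400] if False else np.pad(Z(s,170,130,114,100,3.5),((0,0),(0,1),(0,0))); c[250:600,400:800]=Z(t,205,115,100,88,4)[:350]
cv2.imwrite("pics/c4.png",cv2.convertScaleAbs(c,alpha=1.3,beta=10)[:,:,::-1])
E
```

```text
time_s: 6.78
position: [0.596, 0.0379, 0.1667]
ee_rot: [-3.132, -0.118, -0.154]
force: [-0.6, 0.3, -1.4]
grip_width: 0.0616
grip_force: 34.0
time_s: 7.03
position: [0.599, 0.0416, 0.1711]
ee_rot: [-3.131, -0.125, -0.157]
force: [-0.0, -0.2, -1.4]
grip_width: 0.0616
grip_force: 34.0
[0.59899699 0.0416152  0.17111227] [[0.992, 0.08, 0.1], [0.079, -0.997, 0.008], [0.1, -0.0, -0.995]]
```

View pics/c4.png

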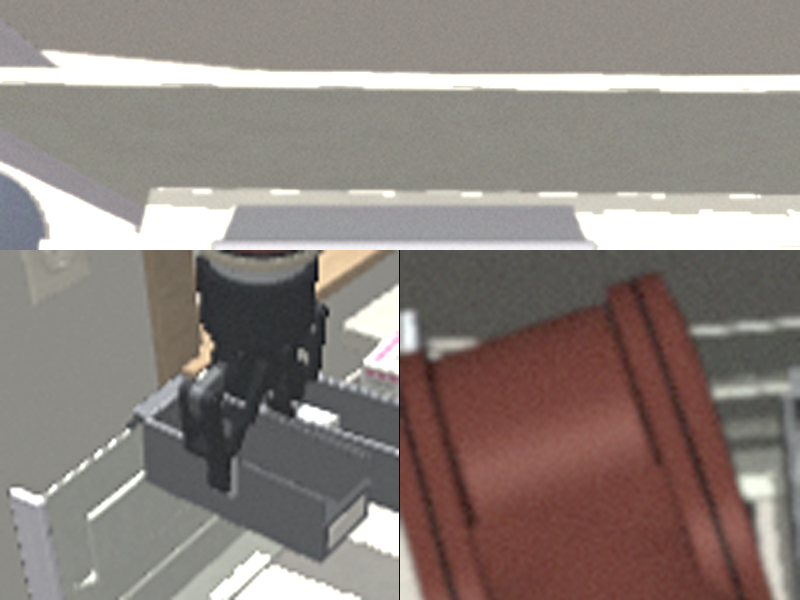

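The wrist crop shows the panel sheet's top edge at row 78, the rail's bright edge at rows 190-197, and the bin lip (232-578, 205-243) lined up and parallel to the rail. I check the prediction by projection.

```bash
python3 - <<'E'
from h import *
import pickle
st=pickle.load(open("w6.pkl","rb"))[0]; P=pose("wrist",st); Rt=R.from_rotvec(st["ee_rot"]).as_matrix()
crop=lambda X:((proj(P,X)-[120,0])*2.5).round(1)
ax=np.array([-.078,.997,0]); px=np.array([.997,.078,0]); r=np.array([.685,.048,.15])
for l in(-40,0,40,80): print("rail",l,crop(r+ax*l/1e3),"lower z.06",crop(r+ax*l/1e3-[0,0,.09]))
print("sheet top",crop(r+px*.030+[0,0,.014]),crop(r+px*.030+ax*.08+[0,0,.014]))
b=lambda x,y,z:st["position"]+Rt@np.array([x,-y,-(z-.022)])
for n,p in[("rimback",(.075,.031,.056)),("rimbackR",(.075,-.031,.056)),("liptop end",(.085,.027,.056)),("R",(.085,-.027,.056)),("skirt",(.094,.027,.035))]: print(n,crop(b(*p)),b(*p).round(4))
print("seat",b(.0785,0,.052))
C=pose("scene"); sc=lambda X:((proj(C,X)-[170,130])*3.5+[0,250]).round(1)
print("scene rail L end",sc(r+ax*.08),"lip L top",sc(b(.085,.027,.056)),"frontL rim",sc(b(-.075,.031,.034)),sc(b(-.075,-.031,.034)),"frontLbottom",sc(b(-.075,.031,0)))
E
```

```text
rail -40 [591.5 260.6] lower z.06 [525.4 293.1]
rail 0 [408.4 260.3] lower z.06 [406.4 292.9]
rail 40 [225.1 259.6] lower z.06 [287.3 292.5]
rail 80 [ 41.3 258.7] lower z.06 [168. 292.]
sheet top [409.6  85.7] [-10.4  83.3]
rimback [188.4 318.1] [0.6675 0.0782 0.2125]
rimbackR [627.3 318.4] [0.6725 0.0164 0.2124]
liptop end [211.  242.5] [0.6778 0.075  0.2135]
R [605.1 242.8] [0.6821 0.0212 0.2134]
skirt [238.4 187.4] [0.6888 0.0759 0.1935]
seat [0.67386079 0.04760852 0.20881826]
scene rail L end [ 89.4 519.1] lip L top [131.9 408.8] frontL rim [320.8 525. ] [369.9 477. ] frontLbottom [318.6 562.9]
```

I've now used all ten views. The scene crop agrees with the prediction to within about 2 mm. I check the rail edge numerically from here on.

```bash
python3 - <<'E'
from h import *
import pickle
g=cv2.cvtColor(pickle.load(open("w6.pkl","rb"))[1],cv2.COLOR_RGB2GRAY)
for x in(150,180,200,400): print(x,g[70:130,x].tolist())
E
```

```text
150 [103, 105, 105, 107, 105, 106, 107, 105, 129, 204, 229, 231, 230, 229, 231, 230, 230, 230, 229, 229, 229, 228, 229, 229, 227, 206, 217, 231, 239, 242, 242, 237, 229, 208, 160, 116, 129, 210, 230, 231, 230, 231, 230, 231, 231, 230, 230, 228, 228, 229, 228, 228, 227, 229, 227, 227, 228, 229, 230, 231]
180 [101, 98, 101, 101, 105, 123, 138, 142, 147, 149, 150, 162, 218, 228, 228, 231, 229, 230, 229, 229, 227, 227, 230, 229, 228, 214, 213, 226, 237, 242, 243, 241, 231, 217, 187, 136, 102, 100, 104, 102, 99, 99, 127, 226, 242, 243, 243, 243, 242, 242, 241, 241, 239, 238, 236, 231, 215, 200, 200, 216]
200 [101, 100, 99, 101, 108, 163, 212, 176, 154, 150, 149, 150, 159, 218, 229, 229, 229, 230, 229, 230, 232, 230, 229, 229, 228, 227, 218, 224, 234, 242, 244, 243, 235, 222, 196, 148, 111, 99, 102, 99, 100, 102, 107, 132, 160, 163, 147, 124, 111, 150, 231, 245, 245, 245, 246, 245, 245, 245, 245, 245]
400 [101, 99, 97, 101, 100, 99, 102, 131, 146, 148, 148, 147, 151, 161, 214, 223, 227, 229, 229, 228, 230, 228, 227, 227, 227, 227, 226, 224, 214, 222, 234, 239, 243, 241, 235, 223, 198, 149, 108, 100, 99, 97, 100, 101, 107, 132, 157, 159, 143, 127, 107, 115, 145, 160, 163, 165, 163, 163, 163, 163]
```

The measured rail edge is about 12.5 mm ahead of the lip seat. I move forward 9 mm and lower to just above the rail.

```bash
python3 drive.py '0.009 0 0.001 0 0 -0.0;-0.0015 0 0.015 0 0 0;-0.0015 0 0.015 0 0 0;0 0 0 0 0 0;0 0 0 0 0 0;0 0 0 0 0 0'
cat > seat.py <<'E'
from h import *
import sys
o=[]
for k in range(3):
    st=manip.get_state(); Rt=R.from_rotvec(st["ee_rot"]).as_matrix(); o.append(st["position"]+Rt@[.0785,0,-.030])
    w=manip.get_image("wrist")
cv2.imwrite(f"pics/{sys.argv[1]}.png",w[:,:,::-1])
s=np.mean(o,0); d=s-[.6865,.048,.15]; print("seat",s.round(4),"rel panel",(d@[.997,.07,0]).round(4),(d@[-.07,.997,0]).round(4),d[2].round(4),st["force"],Rt[:,0].round(3))
P=pose("wrist",st); g=cv2.cvtColor(w,cv2.COLOR_RGB2GRAY)
ax=np.array([-.07,.997,0])
for l in(.05,.06,-.04): 
    u,v=proj(P,np.array([.6865,.048,.15])+ax*l); u=int(round(u)); print("pred row",v.round(1),"col",u,g[max(0,int(v)-18):int(v)+18,u].tolist() if 0<=u<560 else "")
E
python3 seat.py w7
```

```text
time_s: 7.68
position: [0.6083, 0.0417, 0.1406]
ee_rot: [-3.131, -0.124, -0.158]
force: [-0.3, 0.2, -0.9]
grip_width: 0.0616
grip_force: 37.9
seat [0.6831 0.0475 0.1784] rel panel -0.0034 -0.0002 0.0284 [-0.35671757  0.55309928 -1.52550432] [0.992 0.078 0.101]
pred row 112.7 col 172 [230, 231, 230, 231, 230, 231, 230, 231, 230, 230, 230, 229, 228, 217, 213, 221, 233, 239, 243, 243, 241, 233, 224, 204, 167, 127, 104, 101, 101, 128, 229, 244, 245, 245, 245, 245]
pred row 112.4 col 149 [228, 228, 229, 228, 229, 228, 229, 229, 230, 228, 229, 228, 228, 212, 213, 227, 235, 239, 243, 240, 208, 212, 216, 194, 150, 113, 99, 102, 138, 210, 228, 230, 227, 228, 229, 229]
pred row 114.6 col 370 [129, 131, 130, 129, 130, 128, 130, 133, 132, 131, 131, 131, 133, 132, 131, 133, 132, 132, 133, 131, 131, 133, 136, 133, 135, 133, 133, 132, 132, 136, 134, 133, 130, 118, 107, 105]
```

The prediction matches the image to within a pixel. I lower with force checks.

```bash
python3 drive.py '-0.001 0 0.01 0 0 0;-0.0008 0 0.008 0 0 0;0 0 0 0 0 0;0 0 0 0 0 0'; python3 drive.py '-0.0004 0 0.005 0 0 0;0 0 0 0 0 0;0 0 0 0 0 0'; python3 seat.py w8
```

```text
time_s: 8.17
position: [0.6075, 0.0413, 0.1218]
ee_rot: [-3.131, -0.123, -0.156]
force: [0.4, 0.2, -1.7]
grip_width: 0.062
grip_force: 40.9
time_s: 8.42
position: [0.6078, 0.0414, 0.1171]
ee_rot: [-3.131, -0.123, -0.157]
force: [-1.5, 0.4, 1.4]
grip_width: 0.0613
grip_force: 41.8
seat [0.6826 0.0473 0.1548] rel panel -0.0039 -0.0004 0.0048 [-0.69442711  0.11348361  1.89523877] [0.992 0.078 0.1  ]
pred row 105.3 col 148 [229, 228, 228, 229, 228, 228, 228, 229, 227, 228, 229, 227, 210, 213, 224, 232, 238, 241, 243, 243, 241, 234, 228, 216, 197, 165, 122, 101, 100, 101, 101, 102, 105, 146, 211, 228]
pred row 105.0 col 122 [229, 229, 229, 228, 228, 229, 228, 229, 230, 228, 230, 230, 227, 206, 216, 227, 235, 238, 242, 242, 239, 193, 164, 213, 212, 185, 150, 112, 102, 101, 98, 121, 210, 227, 229, 229]
pred row 107.7 col 389 [227, 227, 228, 228, 228, 229, 229, 227, 227, 230, 229, 227, 217, 211, 220, 231, 236, 241, 243, 243, 241, 235, 230, 220, 198, 154, 114, 101, 97, 98, 99, 98, 100, 114, 137, 144]
```

The skirt has begun touching the rail. I ease forward 3 mm, then lower.

```bash
python3 drive.py '0.0032 0 0.0003 0 0 0;-0.0003 0 0.003 0 0 0;0 0 0 0 0 0;0 0 0 0 0 0'; python3 drive.py '-0.0002 0 0.002 0 0 0;0 0 0 0 0 0;0 0 0 0 0 0'; python3 seat.py w9 | head -1
```

```text
time_s: 8.9
position: [0.6093, 0.0415, 0.1133]
ee_rot: [-3.132, -0.123, -0.151]
force: [-6.5, -1.0, 3.0]
grip_width: 0.0614
grip_force: 43.0
time_s: 9.15
position: [0.6096, 0.0416, 0.1115]
ee_rot: [-3.132, -0.123, -0.153]
force: [-6.3, 0.2, 2.4]
grip_width: 0.0615
grip_force: 43.3
seat [0.6846 0.0475 0.149 ] rel panel -0.0019 -0.0004 -0.001 [-6.91040986  0.50264315  2.81614299] [0.992 0.078 0.097]
```

```bash
python3 drive.py '-0.001 0 0 0 0 0;-0.0002 0 0.002 0 0 0;0 0 0 0 0 0;0 0 0 0 0 0'; python3 seat.py w10 | head -1;  python3 drive.py '-0.0002 0 0.002 0 0 0;0 0 0 0 0 0;0 0 0 0 0 0'; python3 seat.py w10 | head -1
```

```text
time_s: 9.63
position: [0.6099, 0.0416, 0.11]
ee_rot: [-3.131, -0.123, -0.157]
force: [-3.4, 0.3, 2.9]
grip_width: 0.0614
grip_force: 43.4
seat [0.6847 0.0475 0.1476] rel panel -0.0018 -0.0004 -0.0024 [-3.31398218 -0.62003058  3.9819831 ] [0.992 0.078 0.1  ]
time_s: 10.03
position: [0.6101, 0.0416, 0.1081]
ee_rot: [-3.131, -0.123, -0.158]
force: [-3.4, 0.6, 4.5]
grip_width: 0.0616
grip_force: 43.7
seat [0.685  0.0475 0.1458] rel panel -0.0015 -0.0004 -0.0042 [-3.27390542  0.23909514  4.82307233] [0.992 0.078 0.101]
```

```bash
python3 - <<'E'
import cv2
for n in("w6","w7","w9","w10"):
    g=cv2.cvtColor(cv2.imread(f"pics/{n}.png"),cv2.COLOR_BGR2GRAY); print(n,g[76:136,282].tolist(),"| cols row90:",g[92,195:225].tolist())
E
```

```text
w6 [120, 140, 146, 145, 148, 140, 122, 112, 110, 109, 111, 114, 112, 109, 113, 114, 113, 110, 111, 112, 127, 152, 172, 177, 179, 178, 179, 180, 180, 180, 179, 176, 174, 177, 176, 176, 177, 179, 175, 176, 174, 177, 176, 174, 175, 173, 172, 172, 170, 175, 172, 170, 173, 172, 171, 172, 170, 169, 173, 191] | cols row90: [230, 231, 229, 229, 230, 229, 230, 230, 230, 230, 231, 231, 232, 229, 213, 157, 117, 111, 111, 112, 112, 114, 109, 110, 113, 111, 114, 111, 111, 115]
w7 [97, 99, 99, 98, 101, 118, 139, 147, 145, 146, 148, 149, 145, 127, 124, 132, 133, 134, 137, 133, 134, 131, 131, 133, 133, 133, 134, 132, 133, 132, 134, 132, 136, 133, 133, 134, 134, 134, 134, 135, 135, 134, 136, 135, 134, 133, 135, 135, 136, 133, 136, 135, 134, 121, 104, 105, 113, 129, 140, 146] | cols row90: [134, 132, 135, 134, 134, 132, 135, 131, 134, 131, 133, 132, 132, 133, 132, 133, 132, 131, 134, 133, 132, 133, 134, 132, 132, 132, 133, 132, 131, 134]
w9 [148, 149, 150, 149, 148, 152, 150, 151, 160, 212, 228, 228, 230, 230, 229, 230, 229, 229, 229, 230, 231, 230, 230, 231, 230, 230, 231, 228, 195, 139, 130, 128, 129, 125, 127, 126, 127, 127, 128, 127, 127, 128, 127, 126, 126, 126, 128, 127, 129, 128, 128, 128, 128, 127, 128, 129, 130, 127, 128, 126] | cols row90: [229, 231, 231, 231, 232, 230, 232, 231, 231, 232, 232, 231, 231, 231, 232, 230, 230, 228, 229, 229, 230, 229, 228, 229, 228, 229, 229, 229, 230, 229]
w10 [148, 149, 150, 148, 149, 150, 150, 151, 160, 210, 227, 229, 230, 229, 230, 230, 229, 230, 230, 230, 230, 230, 231, 230, 231, 232, 231, 230, 217, 174, 141, 134, 133, 131, 130, 131, 131, 131, 131, 130, 135, 131, 129, 131, 131, 129, 130, 131, 132, 131, 131, 129, 131, 129, 129, 132, 131, 131, 130, 131] | cols row90: [231, 230, 231, 232, 233, 231, 231, 232, 232, 231, 233, 231, 231, 231, 230, 230, 230, 229, 229, 227, 229, 228, 230, 229, 229, 229, 229, 229, 229, 230]
```

```bash
cat > lab.py <<'E'
from h import *
import pickle,sys
C=pose("scene")
st6=pickle.load(open("w6.pkl","rb"))[0]; st=manip.get_state()
def fb(st,p): return st["position"]+R.from_rotvec(st["ee_rot"]).as_matrix()@np.array([p[0],-p[1],-(p[2]-.022)])
s6=cv2.imread("pics/s6.png"); s=manip.get_image("scene")[:,:,::-1].copy(); cv2.imwrite("pics/snow.png",s)
L=(-.075,0,.017); a=proj(C,fb(st6,L)); b=proj(C,fb(st,L)); print("pred label",a.round(1),b.round(1))
T=(-.075,0,.017)
def temp(i,c,w): x,y=np.round(c).astype(int); return i[y-w:y+w+1,x-w:x+w+1]
for p in [L,(-.06,.031,.02),(.06,.031,.02),(.085,.027,.056)]:
    a=proj(C,fb(st6,p)); b=proj(C,fb(st,p)); t=temp(s6,a,7); r=temp(s,b,20); m=cv2.matchTemplate(r,t,cv2.TM_CCOEFF_NORMED); _,v,_,l=cv2.minMaxLoc(m)
    print(p,"score",round(v,2),"observed-pred px",np.array(l)-13-(np.round(a)-a)+(np.round(b)-b)+0)
E
python3 lab.py; python3 - <<'E'
import cv2,numpy as np
for n in("w6","w7","w9","w10"):
    g=cv2.cvtColor(cv2.imread(f"pics/{n}.png"),cv2.COLOR_BGR2GRAY).astype(int); d=np.diff(g[70:300,282]); print(n,[(70+i,int(v)) for i,v in enumerate(d) if abs(v)>9])
E
```

```text
pred label [268.4 207. ] [265.6 225.5]
(-0.075, 0, 0.017) score 0.87 observed-pred px [-8.19087205  0.54517867]
(-0.06, 0.031, 0.02) score 0.74 observed-pred px [-11.64968201   1.40945071]
(0.06, 0.031, 0.02) score 0.74 observed-pred px [11.607119   2.4430807]
(0.085, 0.027, 0.056) score 0.43 observed-pred px [12.30279824 -3.39525975]
w6 [(75, 22), (76, 20), (81, -18), (82, -10), (95, 15), (96, 25), (97, 20), (134, 18), (137, -14), (138, -32), (139, -15), (140, -18), (143, -20), (150, 37), (151, 27), (232, -25), (233, -35)]
w7 [(80, 17), (81, 21), (88, -18), (128, -13), (129, -17), (132, 16), (133, 11), (178, -14), (180, 19), (181, -13), (183, 13), (236, -15), (237, -30)]
w9 [(73, 28), (74, 14), (84, 52), (85, 16), (103, -33), (104, -56), (212, -22), (213, -31), (214, 11), (224, 11), (229, -11), (253, 10), (256, -17), (257, -30)]
w10 [(73, 29), (74, 14), (84, 50), (85, 17), (103, -13), (104, -43), (105, -33), (152, 16), (153, 11), (226, -31), (227, -12), (228, 12), (242, -14), (267, -16), (268, -12)]
```

```bash
python3 - <<'E'
from h import *
c=manip.calibration("wrist"); T=c["tool_from_camera"]; P=(c["intrinsics"],c["k1"],T[:3,:3],T[:3,3])
for th in(0,.03,.06,.1,.15,.2):
    def row(x,z): # bin pt, rotate nose-down th about grasp point
        dx,dz=x,z-.041; X=dx*np.cos(th)-dz*np.sin(th); Z=dz*np.cos(th)+dx*np.sin(th); return proj(P,(X,0,-(Z+.019)))[1].round(1)
    print(th,"skirt end",row(.094,.035),"top edge",row(.0855,.056),"rim",row(.075,.056),row(.0715,.056),"floor back",row(.0715,.0035))
E
```

```text
0 skirt end 75.1 top edge 95.6 rim 127.4 137.5 floor back 128.5
0.03 skirt end 73.9 top edge 96.8 rim 129.2 139.5 floor back 126.5
0.06 skirt end 72.9 top edge 98.4 rim 131.3 141.7 floor back 124.7
0.1 skirt end 71.9 top edge 100.9 rim 134.5 145.0 floor back 122.3
0.15 skirt end 71.3 top edge 105.0 rim 139.3 150.0 floor back 119.6
0.2 skirt end 71.3 top edge 110.2 rim 144.9 155.7 floor back 117.2
```

```bash
cat > bincheck.py <<'E'
from h import *
import pickle,sys
C=pose("scene")
def labels(img,tag):
    g=cv2.cvtColor(img,cv2.COLOR_BGR2GRAY)[180:270,225:300]
    m=(g>140).astype(np.uint8); n,l,s,c=cv2.connectedComponentsWithStats(m,connectivity=4)
    print(tag,[((s[i][:2]+[225,180]).tolist(),s[i][2:].tolist(),(c[i]+[225,180]).round(1).tolist()) for i in range(1,n) if 25<s[i][4]<400])
labels(cv2.imread("pics/s6.png"),"s6"); labels(cv2.imread("pics/snow.png"),"now")
E
python3 bincheck.py; python3 - <<'E'
import cv2
s=cv2.cvtColor(cv2.imread("pics/snow.png"),cv2.COLOR_BGR2GRAY)
for v in (218,226,234,242): print(v,s[v,225:300:2].tolist())
for u in (250,262,275): print("col",u,s[190:270:2,u].tolist())
E
```

```text
s6 [([230, 216], [17, 15, 87], [237.9, 223.3]), ([225, 247], [32, 23, 324], [233.1, 260.3]), ([293, 255], [7, 15, 82], [296.4, 263.3])]
now [([225, 246], [40, 24, 314], [234.6, 261.5]), ([293, 255], [7, 15, 83], [296.4, 263.4])]
218 [96, 64, 65, 60, 50, 96, 61, 64, 63, 80, 74, 75, 72, 63, 65, 65, 66, 65, 64, 59, 70, 100, 124, 123, 125, 126, 123, 124, 124, 121, 162, 218, 219, 217, 214, 213, 213, 214]
226 [139, 138, 138, 126, 67, 63, 63, 64, 65, 64, 63, 62, 82, 68, 75, 75, 67, 70, 70, 191, 126, 121, 122, 123, 123, 124, 126, 123, 122, 123, 123, 123, 123, 122, 122, 123, 119, 213]
234 [137, 137, 136, 106, 123, 123, 127, 61, 63, 64, 65, 62, 64, 63, 63, 73, 126, 124, 125, 122, 117, 158, 215, 215, 214, 215, 215, 215, 219, 196, 125, 118, 119, 120, 115, 216, 213, 213]
242 [123, 122, 123, 125, 123, 124, 122, 124, 123, 125, 125, 124, 124, 125, 124, 124, 124, 123, 123, 121, 122, 120, 163, 161, 162, 220, 217, 219, 216, 214, 215, 216, 214, 214, 214, 212, 214, 214]
col 250 [32, 30, 26, 42, 76, 69, 63, 63, 65, 64, 63, 63, 65, 63, 64, 74, 76, 75, 76, 69, 64, 63, 64, 61, 116, 126, 124, 125, 123, 123, 125, 125, 125, 123, 124, 125, 126, 124, 127, 218]
col 262 [63, 63, 64, 56, 208, 222, 232, 137, 213, 217, 116, 108, 68, 67, 63, 64, 61, 73, 113, 220, 217, 164, 124, 121, 193, 160, 123, 124, 123, 124, 124, 123, 122, 123, 123, 123, 124, 125, 124, 118]
col 275 [64, 65, 63, 65, 64, 60, 188, 212, 210, 213, 213, 213, 163, 122, 126, 125, 123, 124, 124, 122, 125, 215, 215, 216, 215, 216, 220, 121, 121, 124, 124, 124, 126, 125, 125, 126, 125, 125, 125, 125]
```

```bash
python3 - <<'E'
from h import *
import pickle
C=pose("scene")
def fb(st,p): return st["position"]+R.from_rotvec(st["ee_rot"]).as_matrix()@np.array([p[0],-p[1],-(p[2]-.022)])
pts={"FBL":(-.075,.031,0),"FRL34":(-.075,.031,.034),"FRL56":(-.075,.031,.056),"FBR":(-.075,-.031,0),"BBL":(.075,.031,0),"BTL":(.075,.031,.056),"lipL":(.085,.027,.056),"skL":(.094,.027,.035)}
st6=pickle.load(open("w6.pkl","rb"))[0]; st=manip.get_state()
for n,s in(("s6",st6),("snow",st)):
    im=cv2.imread(f"pics/{n}.png"); g=cv2.cvtColor(im,cv2.COLOR_BGR2GRAY); m=((g>48)&(g<88)).astype(np.uint8); m[:,:200]=0;m[:,300:]=0;m[:160]=0;m[255:]=0
    m=cv2.morphologyEx(m,cv2.MORPH_OPEN,np.ones((2,2),np.uint8))
    k,l,sx,c=cv2.connectedComponentsWithStats(m,connectivity=4)
    for j in np.argsort(-sx[1:,4])[:3]+1:
        ct=cv2.findContours((l==j).astype(np.uint8),0,2)[0][0]; print(n,sx[j][4],cv2.approxPolyDP(ct,2.2,True)[:,0].tolist())
    print({k:proj(C,fb(s,p)).round(1).tolist() for k,p in pts.items()})
P0=np.array([.6,.05,.12]); print("px per 10mm x,y,z",[((proj(C,P0+np.eye(3)[i]*.01)-proj(C,P0))).round(1).tolist() for i in range(3)])
E
```

```text
s6 1685 [[212, 181], [213, 197], [260, 219], [265, 217], [264, 210], [274, 200], [284, 205], [289, 203], [285, 190], [260, 181], [258, 183], [250, 177], [242, 181], [237, 201], [229, 197], [229, 191], [223, 185]]
s6 409 [[258, 170], [258, 174], [267, 177], [269, 182], [287, 188], [297, 183], [297, 179], [264, 168]]
s6 56 [[224, 161], [216, 161], [216, 169]]
{'FBL': [261.0, 219.4], 'FRL34': [261.7, 208.6], 'FRL56': [262.1, 201.3], 'FBR': [274.8, 205.5], 'BBL': [210.7, 195.6], 'BTL': [209.9, 177.7], 'lipL': [207.7, 175.4], 'skL': [205.1, 180.9]}
snow 1207 [[209, 195], [243, 240], [255, 236], [268, 223], [247, 193], [239, 203], [246, 217], [238, 212], [236, 220], [230, 218], [228, 211], [222, 207], [219, 189]]
snow 464 [[256, 188], [257, 195], [284, 205], [289, 203], [283, 189], [263, 182]]
snow 378 [[262, 169], [262, 175], [269, 182], [287, 188], [297, 183], [297, 179]]
{'FBL': [258.5, 237.5], 'FRL34': [259.0, 227.5], 'FRL56': [259.4, 220.8], 'FBR': [271.8, 223.5], 'BBL': [210.3, 213.7], 'BTL': [209.5, 197.1], 'lipL': [207.4, 194.8], 'skL': [204.9, 199.8]}
px per 10mm x,y,z [[-3.1, -1.4], [-2.6, 2.1], [-0.3, -3.1]]
```

```bash
cat > side.py <<'E'
from h import *
import pickle,sys
C=pose("scene")
def side(im,st,eps=2.0,lo=48,hi=88):
    g=cv2.cvtColor(im,cv2.COLOR_BGR2GRAY); m=((g>lo)&(g<hi)).astype(np.uint8); m[:,:195]=0;m[:,300:]=0;m[:140]=0;m[265:]=0
    m=cv2.morphologyEx(m,cv2.MORPH_OPEN,np.ones((2,2),np.uint8))
    k,l,sx,c=cv2.connectedComponentsWithStats(m,connectivity=4); j=np.argmax(sx[1:,4])+1
    ct=cv2.findContours((l==j).astype(np.uint8),0,2)[0][0]; pl=cv2.approxPolyDP(ct,eps,True)[:,0]
    Rt=R.from_rotvec(st["ee_rot"]).as_matrix(); yaw=np.arctan2(Rt[1,0],Rt[0,0]); f=np.array([np.cos(yaw),np.sin(yaw),0]); n=np.array([-np.sin(yaw),np.cos(yaw),0])
    p0=st["position"]+n*.031
    for uv in pl:
        o,d=ray(C,uv); X=o+d*((p0-o)@n)/(d@n); v=X-st["position"]; print(uv.tolist(),"fwd %.0f up %.0f mm (world x %.3f z %.3f)"%(v@f*1e3,v[2]*1e3,X[0],X[2]))
if __name__=="__main__":
    print("s6"); side(cv2.imread("pics/s6.png"),pickle.load(open("w6.pkl","rb"))[0])
    st=manip.get_state(); im=manip.get_image("scene")[:,:,::-1].copy(); print("now",st["position"]); side(im,st)
E
python3 side.py
```

```text
s6
[212, 181] fwd 66 up 33 mm (world x 0.662 z 0.204)
[213, 197] fwd 70 up -16 mm (world x 0.666 z 0.155)
[260, 219] fwd -69 up -29 mm (world x 0.527 z 0.142)
[265, 217] fwd -84 up -17 mm (world x 0.513 z 0.154)
[264, 210] fwd -82 up 3 mm (world x 0.515 z 0.174)
[274, 200] fwd -110 up 42 mm (world x 0.486 z 0.213)
[284, 205] fwd -136 up 38 mm (world x 0.461 z 0.209)
[289, 203] fwd -149 up 49 mm (world x 0.448 z 0.220)
[285, 190] fwd -139 up 80 mm (world x 0.458 z 0.251)
[260, 181] fwd -75 up 82 mm (world x 0.522 z 0.253)
[258, 183] fwd -69 up 74 mm (world x 0.527 z 0.245)
[250, 177] fwd -49 up 83 mm (world x 0.548 z 0.254)
[242, 181] fwd -25 up 64 mm (world x 0.571 z 0.236)
[237, 201] fwd -5 up -0 mm (world x 0.591 z 0.171)
[229, 197] fwd 18 up 3 mm (world x 0.615 z 0.174)
[229, 191] fwd 16 up 21 mm (world x 0.613 z 0.193)
[223, 185] fwd 33 up 33 mm (world x 0.629 z 0.204)
now [0.6101341  0.04161734 0.10807272]
[209, 195] fwd 72 up 48 mm (world x 0.680 z 0.156)
[244, 240] fwd -26 up -59 mm (world x 0.581 z 0.049)
[255, 236] fwd -62 up -29 mm (world x 0.546 z 0.079)
[268, 223] fwd -102 up 30 mm (world x 0.506 z 0.138)
[247, 193] fwd -47 up 97 mm (world x 0.560 z 0.205)
[239, 203] fwd -21 up 58 mm (world x 0.587 z 0.166)
[246, 217] fwd -39 up 22 mm (world x 0.569 z 0.130)
[236, 209] fwd -10 up 35 mm (world x 0.598 z 0.143)
[236, 220] fwd -7 up -1 mm (world x 0.601 z 0.107)
[230, 218] fwd 12 up -2 mm (world x 0.620 z 0.106)
[228, 211] fwd 16 up 19 mm (world x 0.624 z 0.127)
[222, 207] fwd 34 up 24 mm (world x 0.642 z 0.132)
[219, 189] fwd 37 up 79 mm (world x 0.644 z 0.187)
```

The side-plane measurement shows the bin has pivoted about 0.7 rad nose-down in the grip, and its lower rear edge rests on the rail. I lift it clear, back off, and measure again.

```bash
python3 drive.py '0.002 0 -0.02 0 0 0;0.002 0 -0.02 0 0 0;0.003 0 -0.03 0 0 0;-0.02 0 0 0 0 0;-0.03 0 0 0 0 0;0 0 0 0 0 0;0 0 0 0 0 0' - 40; python3 side.py | sed '1,18d'; python3 - <<'E'
from h import *
c=manip.calibration("wrist"); T=c["tool_from_camera"]; P=(c["intrinsics"],c["k1"],T[:3,:3],T[:3,3])
for th in(.05,.1,.2,.3,.4,.5,.7,.8):
    def row(x,z):
        dx,dz=x,z-.041; X=dx*np.cos(th)-dz*np.sin(th); Z=dz*np.cos(th)+dx*np.sin(th); return proj(P,(X,0,-(Z+.019)))[1].round(1)
    print(th,[row(*p) for p in((.094,.035),(.0855,.056),(.075,.056),(.0715,.0035),(-.0715,.034))])
E
```

```text
time_s: 10.87
position: [0.5589, 0.0372, 0.1726]
ee_rot: [-3.133, -0.123, -0.155]
force: [1.2, -0.0, -1.2]
grip_width: 0.0617
grip_force: 44.5
now [0.55889069 0.03716582 0.17256347]
[226, 177] fwd 62 up 57 mm (world x 0.618 z 0.230)
[223, 182] fwd 73 up 40 mm (world x 0.629 z 0.212)
[260, 227] fwd -27 up -58 mm (world x 0.530 z 0.115)
[273, 222] fwd -65 up -26 mm (world x 0.492 z 0.147)
[289, 203] fwd -108 up 46 mm (world x 0.449 z 0.219)
[285, 190] fwd -98 up 78 mm (world x 0.458 z 0.250)
[268, 184] fwd -55 up 78 mm (world x 0.502 z 0.251)
[262, 175] fwd -40 up 97 mm (world x 0.516 z 0.270)
[252, 194] fwd -10 up 35 mm (world x 0.547 z 0.207)
[251, 206] fwd -4 up -2 mm (world x 0.552 z 0.170)
[244, 202] fwd 15 up 2 mm (world x 0.572 z 0.175)
[244, 196] fwd 14 up 20 mm (world x 0.570 z 0.193)
[237, 191] fwd 33 up 28 mm (world x 0.590 z 0.200)
[235, 173] fwd 34 up 78 mm (world x 0.591 z 0.250)
0.05 [np.float64(73.2), np.float64(97.8), np.float64(130.5), np.float64(125.3), np.float64(382.0)]
0.1 [np.float64(71.9), np.float64(100.9), np.float64(134.5), np.float64(122.3), np.float64(376.1)]
0.2 [np.float64(71.3), np.float64(110.2), np.float64(144.9), np.float64(117.2), np.float64(364.3)]
0.3 [np.float64(73.9), np.float64(124.1), np.float64(159.1), np.float64(113.2), np.float64(352.6)]
0.4 [np.float64(80.5), np.float64(143.2), np.float64(177.2), np.float64(110.8), np.float64(341.2)]
0.5 [np.float64(92.1), np.float64(168.3), np.float64(199.5), np.float64(110.2), np.float64(329.9)]
0.7 [np.float64(134.5), np.float64(236.5), np.float64(255.8), np.float64(116.1), np.float64(307.8)]
0.8 [np.float64(167.2), np.float64(278.7), np.float64(288.8), np.float64(123.7), np.float64(297.1)]
```

The bin stays at 0.78 rad in free air: it swung like a pendulum about a grip behind its centre of mass. I set it down flat on the free area at about (0.526,0.16), then regrip farther forward and harder.

```bash
python3 drive.py '0 0 0 0 -0.1 0;-0.0047 -0.025 0 0 0 0;-0.0047 -0.025 0 0 0 0;-0.0047 -0.025 0 0 0 0;-0.0047 -0.025 0 0 0 0;-0.0047 -0.025 0 0 0 0;0 0 0.03 0 0 0;0 0 0.03 0 0 0;0 0 0.03 0 0 0;0 0 0 0 0 0' && python3 drive.py '0 0 0.01 0 0 0;0 0 0.01 0 0 0;0 0 0.01 0 0 0;0 0 0.01 0 0 0;0 0 0.008 0 0 0;0 0 0 0 0 0;0 0 0 0 0 0' - 20; python3 side.py | sed '1,18d'
```

```text
time_s: 11.75
position: [0.5243, 0.1595, 0.0777]
ee_rot: [3.138, 0.124, -0.013]
force: [-1.7, -0.9, -1.8]
grip_width: 0.0616
grip_force: 44.4
time_s: 12.33
position: [0.5398, 0.1623, 0.0439]
ee_rot: [-3.135, -0.119, -0.038]
force: [17.6, -2.0, 35.8]
grip_width: 0.0617
grip_force: 51.3
now [0.5397784  0.16228552 0.04394497]
[246, 177] fwd -83 up 312 mm (world x 0.455 z 0.356)
[247, 192] fwd -83 up 278 mm (world x 0.455 z 0.322)
[284, 205] fwd -163 up 279 mm (world x 0.375 z 0.322)
[288, 203] fwd -171 up 286 mm (world x 0.367 z 0.330)
[285, 190] fwd -165 up 312 mm (world x 0.372 z 0.356)
```

The pads do hold it firmly, so pressing doesn't level it. I raise it and tilt the tool back to level the bin instead.

```bash
python3 drive.py '0 0 -0.03 0 0 0;0 0 -0.03 0 0 0;0 0 0 0 -0.12 0;0 0 0 0 -0.12 0;0 0 0 0 -0.12 0;0 0 0 0 -0.12 0;0 0 0 0 -0.12 0;0 0 0 0 0 0;0 0 0 0 0 0' - 40; python3 - <<'E'
from side import *
st=manip.get_state(); print(st["position"],R.from_rotvec(st["ee_rot"]).as_matrix().round(3).tolist(),st["qpos"].round(2),st["force"])
im=manip.get_image("scene")[:,:,::-1].copy(); cv2.imwrite("pics/s11.png",im); im[:205]=255
g=cv2.cvtColor(im,cv2.COLOR_BGR2GRAY)
x=proj(C,st["position"]); print("tcp px",x)
def side2(im,st,x0,x1,y0,y1):
    g=cv2.cvtColor(im,cv2.COLOR_BGR2GRAY); m=((g>48)&(g<90)).astype(np.uint8); k=np.zeros_like(m); k[y0:y1,x0:x1]=1; m*=k
    m=cv2.morphologyEx(m,cv2.MORPH_OPEN,np.ones((2,2),np.uint8)); k,l,sx,c=cv2.connectedComponentsWithStats(m,connectivity=4)
    yaw=.08; f=np.array([np.cos(yaw),np.sin(yaw),0]); n=np.array([-np.sin(yaw),np.cos(yaw),0]); p0=st["position"]+n*.031
    for j in np.argsort(-sx[1:,4])[:2]+1:
        ct=cv2.findContours((l==j).astype(np.uint8),0,2)[0][0]; print("area",sx[j][4])
        for uv in cv2.approxPolyDP(ct,2.,True)[:,0]:
            o,d=ray(C,uv); X=o+d*((p0-o)@n)/(d@n); v=X-st["position"]; print(uv.tolist(),"fwd %.0f up %.0f z %.0f"%(v@f*1e3,v[2]*1e3,X[2]*1e3))
u,v=x.astype(int); side2(im,st,u-70,u+70,v-50,v+60)
E
```

```text
time_s: 13.13
position: [0.5276, 0.1605, 0.0927]
ee_rot: [2.977, 0.116, -0.924]
force: [-0.1, -0.4, 0.1]
grip_width: 0.0616
grip_force: 47.2
[0.52761945 0.16052202 0.0926725 ] [[0.822, 0.077, -0.564], [0.064, -0.997, -0.043], [-0.566, -0.001, -0.824]] [ 0.1   0.78 -0.64  1.34  0.19  1.71 -2.03] [-0.11042393 -0.4099917   0.0592103 ]
tcp px [235.9235403  256.56602205]
area 727
[214, 230] fwd 27 up 92 z 185
[215, 238] fwd 28 up 69 z 162
[219, 238] fwd 16 up 74 z 167
[218, 243] fwd 21 up 57 z 150
[214, 243] fwd 33 up 52 z 144
[216, 248] fwd 29 up 38 z 131
[253, 258] fwd -72 up 58 z 150
[263, 249] fwd -99 up 97 z 189
[261, 244] fwd -95 up 108 z 201
[236, 239] fwd -31 up 93 z 186
[221, 232] fwd 8 up 95 z 188
[218, 234] fwd 17 up 85 z 178
area 607
[199, 251] fwd 84 up 3 z 95
[204, 262] fwd 74 up -28 z 64
[248, 277] fwd -54 up -10 z 83
[253, 276] fwd -68 up 1 z 94
[246, 260] fwd -53 up 42 z 135
[225, 254] fwd 4 up 32 z 124
[229, 263] fwd -4 up 8 z 101
[224, 266] fwd 12 up -10 z 83
[220, 265] fwd 24 up -13 z 80
[212, 254] fwd 44 up 13 z 105
[205, 256] fwd 67 up -5 z 87
```

The bin is now about 0.14 rad nose-up. I correct that and lower toward the trolley.

```bash
cat > side3.py <<'E'
from h import *
C=pose("scene")
st=manip.get_state(); im=manip.get_image("scene")[:,:,::-1].copy(); g=cv2.cvtColor(im,cv2.COLOR_BGR2GRAY); x=proj(C,st["position"]).astype(int)
m=((g>48)&(g<90)).astype(np.uint8); k=np.zeros_like(m); k[x[1]-15:x[1]+60,x[0]-70:x[0]+70]=1; m*=k
m=cv2.morphologyEx(m,cv2.MORPH_OPEN,np.ones((2,2),np.uint8)); k,l,sx,c=cv2.connectedComponentsWithStats(m,connectivity=4)
yaw=.08; f=np.array([np.cos(yaw),np.sin(yaw),0]); n=np.array([-np.sin(yaw),np.cos(yaw),0]); p0=st["position"]+n*.031
print(st["position"],st["force"].round(1)); j=np.argmax(sx[1:,4])+1
ct=cv2.findContours((l==j).astype(np.uint8),0,2)[0][0]; print("area",sx[j][4])
for uv in cv2.approxPolyDP(ct,2.,True)[:,0]:
    o,d=ray(C,uv); X=o+d*((p0-o)@n)/(d@n); v=X-st["position"]; print(uv.tolist(),"fwd %.0f up %.0f z %.0f"%(v@f*1e3,v[2]*1e3,X[2]*1e3))
E
python3 drive.py '0 0 0 0 0.12 0;0.007 0 0.013 0 0 0;0.007 0 0.013 0 0 0;0.007 0 0.013 0 0 0;0 0 0 0 0 0;0 0 0 0 0 0'; python3 side3.py
```

```text
time_s: 13.68
position: [0.5272, 0.1599, 0.0502]
ee_rot: [3.03, 0.119, -0.744]
force: [0.0, -0.5, -0.4]
grip_width: 0.0618
grip_force: 47.3
[0.52724171 0.15994083 0.05024829] [ 0.  -0.5 -0.4]
area 535
[201, 261] fwd 84 up 12 z 62
[204, 271] fwd 80 up -20 z 30
[251, 292] fwd -58 up -15 z 35
[255, 290] fwd -70 up -2 z 49
[251, 277] fwd -62 up 36 z 87
[230, 268] fwd -4 up 34 z 85
[228, 269] fwd 2 up 28 z 78
[232, 276] fwd -7 up 10 z 60
[222, 277] fwd 24 up -11 z 40
[216, 268] fwd 39 up 12 z 62
[208, 268] fwd 65 up -2 z 48
```

```bash
python3 drive.py '0.006 0 0.0115 0 0 0;0.005 0 0.009 0 0 0;0.002 0 0.004 0 0 0;0 0 0 0 0 0;0 0 0 0 0 0'; python3 drive.py '0.001 0 0.002 0 0 0;0.001 0 0.002 0 0 0;0 0 0 0 0 0;0 0 0 0 0 0';  python3 side3.py | head -6
```

```text
time_s: 14.15
position: [0.5276, 0.1605, 0.0228]
ee_rot: [3.031, 0.12, -0.743]
force: [-0.9, -0.2, -0.6]
grip_width: 0.0614
grip_force: 47.3
time_s: 14.48
position: [0.5275, 0.1607, 0.0195]
ee_rot: [3.031, 0.12, -0.742]
force: [-3.4, -1.0, 4.6]
grip_width: 0.0614
grip_force: 47.7
[0.52749623 0.16073015 0.01951748] [-3.4 -1.   4.6]
area 508
[224, 265] fwd 12 up 67 z 87
[226, 273] fwd 9 up 42 z 62
[259, 281] fwd -84 up 67 z 86
[266, 275] fwd -103 up 96 z 116
```

Touching down. Release, rise vertically, and straighten the tool.

```bash
python3 drive.py '0 0 0 0 0 0;0 0 0 0 0 0;0 0 0 0 0 0;0 0 0 0 0 0;-0.009 0 -0.018 0 0 0;-0.014 0 -0.027 0 0 0;-0.018 0 -0.035 0 0 0;0 0 0 0 0.12 0;0 0 0 0 0.12 0;0 0 0 0 0.12 0' 0.085 && python3 drive.py '0 0 0 0 0.12 0;-0.03 0 -0.025 0 0 0;0 0 -0.025 0 0 0;0 0 -0.025 0 0 0;0 0 0 0 0 0;0 0 0 0 0 0'
python3 - <<'E'
from h import *
import pickle
st=manip.get_state(); w=manip.get_image("wrist"); s=manip.get_image("scene"); cv2.imwrite("pics/w12.png",w[:,:,::-1]); cv2.imwrite("pics/s12.png",s[:,:,::-1]); pickle.dump((st,w),open("w12.pkl","wb"))
print(st["position"],R.from_rotvec(st["ee_rot"]).as_matrix().round(3).tolist())
P=pose("wrist",st); g=cv2.cvtColor(w,cv2.COLOR_RGB2GRAY); hsv=cv2.cvtColor(w,cv2.COLOR_RGB2HSV)
for lo,hi in((0,95),(60,190)):
    m=((hsv[:,:,2]>=lo)&(hsv[:,:,2]<hi)&(g<hi)).astype(np.uint8); m[290:]=0
    k,l,sx,c=cv2.connectedComponentsWithStats(m); 
    for j in np.argsort(-sx[1:,4])[:4]+1: print(lo,hi,sx[j].tolist(),c[j].round().tolist())
x=[proj(P,p).round(0).tolist() for p in((.6,.16,.056),(.45,.16,.056))]; print(x)
r=int(x[0][1]+40); print("row",r,g[r,150:400:3].tolist()); print("col",g[0:300:3,int(x[0][0])].tolist())
E
```

```text
time_s: 15.37
position: [0.5296, 0.1612, 0.1096]
ee_rot: [3.131, 0.124, -0.176]
force: [-0.1, 0.6, 1.3]
grip_width: 0.0848
grip_force: 0.0
time_s: 15.87
position: [0.4992, 0.1584, 0.1851]
ee_rot: [3.139, 0.123, 0.005]
force: [0.2, 0.1, 0.1]
grip_width: 0.0856
grip_force: 0.0
[0.49922555 0.15835857 0.1851203 ] [[0.997, 0.078, 0.003], [0.078, -0.997, 0.0], [0.003, 0.0, -1.0]]
0 95 [0, 12, 79, 278, 12968] [29.0, 144.0]
0 95 [248, 68, 66, 163, 4677] [282.0, 171.0]
0 95 [71, 0, 46, 290, 3505] [94.0, 136.0]
0 95 [153, 265, 43, 25, 727] [178.0, 280.0]
60 190 [212, 43, 135, 247, 19551] [282.0, 175.0]
60 190 [0, 0, 101, 290, 15292] [45.0, 182.0]
60 190 [302, 0, 258, 184, 14040] [494.0, 72.0]
60 190 [67, 0, 51, 290, 5100] [93.0, 136.0]
[[289.0, 85.0], [276.0, 246.0]]
row 125 [202, 198, 199, 200, 200, 198, 200, 200, 201, 203, 200, 200, 199, 200, 203, 205, 203, 201, 203, 201, 204, 201, 200, 197, 198, 200, 199, 199, 200, 199, 198, 199, 145, 125, 109, 74, 146, 145, 151, 144, 147, 146, 149, 149, 147, 148, 146, 149, 149, 148, 148, 149, 88, 80, 117, 137, 200, 201, 201, 198, 201, 203, 199, 198, 199, 202, 202, 196, 199, 202, 200, 197, 197, 197, 196, 197, 199, 200, 201, 198, 198, 200, 198, 194]
col [195, 196, 193, 196, 195, 197, 196, 195, 196, 200, 196, 199, 200, 198, 195, 86, 134, 151, 151, 151, 152, 152, 177, 56, 45, 64, 93, 155, 152, 153, 151, 150, 150, 150, 154, 151, 150, 152, 149, 147, 148, 149, 146, 145, 148, 147, 145, 144, 146, 145, 143, 145, 145, 140, 143, 121, 83, 81, 81, 83, 82, 83, 80, 79, 77, 80, 81, 79, 80, 77, 76, 51, 50, 50, 77, 88, 117, 119, 119, 120, 121, 120, 121, 118, 118, 117, 117, 117, 118, 120, 116, 118, 117, 118, 118, 119, 117, 121, 181, 172]
```

```bash
python3 - <<'E'
from h import *
import pickle
st,w=pickle.load(open("w12.pkl","rb")); P=pose("wrist",st); Rt=R.from_rotvec(st["ee_rot"]).as_matrix()
g=cv2.cvtColor(w,cv2.COLOR_RGB2GRAY); print({r:int(g[r,282]) for r in list(range(42,50))+list(range(60,75))+list(range(205,232,1))})
for r,z,b in((45,.035,.094),(67,.056,.075),(226,.034,-.075),(226,0,-.075),(212,.0035,-.0715)): X=onz(P,(281.5,r),z); print(r,z,"tool x",(Rt.T@(X-st["position"]))[:2].round(4),"-> bin centre tool x",((Rt.T@(X-st["position"]))[0]-b).round(4))
for c in(246,317): 
    X=onz(P,(c,125),.056); print("edge y tool",(Rt.T@(X-st["position"])).round(4))
# bin yaw from edges at two rows
for r in(90,120,150,180,200):
    row=g[r].astype(int); L=[i for i in range(230,275) if row[i]<165 and row[i-1]>=165 or (row[i]<110 and row[i-1]>=110)][:1]; print(r,L,[i for i in range(300,345) if abs(row[i+1]-row[i])>25])
E
```

```text
{42: 197, 43: 179, 44: 117, 45: 85, 46: 86, 47: 97, 48: 138, 49: 147, 60: 152, 61: 153, 62: 154, 63: 153, 64: 156, 65: 170, 66: 178, 67: 150, 68: 97, 69: 61, 70: 64, 71: 72, 72: 62, 73: 52, 74: 51, 205: 78, 206: 83, 207: 80, 208: 80, 209: 81, 210: 79, 211: 69, 212: 54, 213: 54, 214: 51, 215: 55, 216: 49, 217: 51, 218: 52, 219: 52, 220: 56, 221: 71, 222: 77, 223: 83, 224: 79, 225: 85, 226: 109, 227: 116, 228: 116, 229: 118, 230: 115, 231: 116}
45 0.035 tool x [ 0.1342 -0.0004] -> bin centre tool x 0.0402
67 0.056 tool x [ 0.1141 -0.0004] -> bin centre tool x 0.0391
226 0.034 tool x [-0.0364 -0.0002] -> bin centre tool x 0.0386
226 0 tool x [-0.0499 -0.0001] -> bin centre tool x 0.0251
212 0.0035 tool x [-0.0313 -0.0001] -> bin centre tool x 0.0402
edge y tool [ 0.0677 -0.0315  0.1293]
edge y tool [0.0678 0.0309 0.1294]
90 [245] [304, 310, 317, 318]
120 [246] [303, 309, 316]
150 [247] [304, 308, 309, 312, 315]
180 [248] [307, 308, 314]
200 [249] [341]
```

The bin stands flat, centred, and 39 mm ahead of the tool. I regrip 8 mm in front of mid-length with 90 N.

```bash
python3 drive.py '0.0155 0 0.03 0 0 0;0.0155 0 0.03 0 0 0;0 0 0.035 0 0 0;0 0 0.035 0 0 0;0 0 0.032 0 0 0;0 0 0 0 0 0;0 0 0 0 0 0;0 0 0 0 0 0' 0.085 && python3 drive.py '0 0 0 0 0 0;0 0 0 0 0 0;0 0 0 0 0 0;0 0 0 0 0 0;0 0 0 0 0 0;0 0 0 0 0 0' 0.05 90 && python3 drive.py '0 0 -0.02 0 0 0;0 0 -0.03 0 0 0;0 0 -0.03 0 0 0;0 0 -0.04 0 0 0;0 0 -0.035 0 0 0;0 0 0 0 0 0;0 0 0 0 0 0;0 0 0 0 0 0'; python3 side3.py
```

```text
time_s: 16.63
position: [0.5297, 0.1613, 0.0227]
ee_rot: [-3.138, -0.124, -0.001]
force: [-0.9, -0.2, 0.9]
grip_width: 0.0852
grip_force: 0.0
time_s: 17.13
position: [0.5308, 0.1611, 0.024]
ee_rot: [-3.139, -0.123, -0.006]
force: [-1.7, -0.1, 7.6]
grip_width: 0.0606
grip_force: 98.2
time_s: 17.8
position: [0.5292, 0.1603, 0.1769]
ee_rot: [3.139, 0.123, 0.001]
force: [0.5, -0.2, -1.1]
grip_width: 0.0607
grip_force: 97.6
[0.52918776 0.16032378 0.17685255] [ 0.5 -0.2 -1.1]
area 1621
[188, 215] fwd 97 up 21 z 197
[193, 217] fwd 82 up 21 z 198
[197, 233] fwd 79 up -24 z 153
[248, 254] fwd -61 up -21 z 156
[252, 252] fwd -72 up -10 z 167
[251, 243] fwd -71 up 15 z 192
[264, 232] fwd -105 up 60 z 236
[264, 220] fwd -106 up 91 z 267
[248, 214] fwd -69 up 90 z 267
[230, 214] fwd -24 up 72 z 249
[225, 224] fwd -7 up 39 z 216
[225, 238] fwd -3 up -2 z 174
[218, 235] fwd 16 up -2 z 174
[216, 228] fwd 19 up 16 z 193
[209, 225] fwd 38 up 17 z 193
[206, 219] fwd 44 up 31 z 208
```

It is held level. Carrying it to the rail again, with gentler steps.

```bash
python3 drive.py '0.008 0.018 0 0 0 0;0.012 0.024 0 0 0 0;0.012 0.024 0 0 0 0;0.012 0.024 0 0 0 0;0.01 0.02 0 0 0 0;0.006 0.0138 0 0 0 0;0 0 0 0 0.05 0;0 0 0 0 0.05 0;0 0 0 0 0 0;0 0 0 0 0 0'; sed -i 's/\[.0785,0,-.030\]/[.0865,0,-.030]/' seat.py; python3 side3.py; python3 seat.py w13
```

```text
time_s: 18.68
position: [0.5977, 0.042, 0.176]
ee_rot: [-3.132, -0.124, -0.153]
force: [-0.4, -0.1, -1.3]
grip_width: 0.0607
grip_force: 97.4
[0.59771802 0.04201011 0.17600612] [-0.4 -0.1 -1.3]
area 1659
[208, 178] fwd 78 up 34 z 210
[209, 194] fwd 83 up -16 z 160
[257, 216] fwd -60 up -28 z 148
[261, 214] fwd -72 up -17 z 159
[260, 206] fwd -71 up 6 z 182
[270, 197] fwd -99 up 42 z 218
[271, 201] fwd -101 up 32 z 208
[283, 205] fwd -133 up 33 z 209
[292, 203] fwd -156 up 47 z 223
[287, 201] fwd -143 up 48 z 224
[288, 195] fwd -146 up 65 z 241
[285, 190] fwd -138 up 76 z 252
[255, 178] fwd -61 up 81 z 257
[242, 179] fwd -25 up 66 z 242
[237, 189] fwd -8 up 32 z 208
[237, 200] fwd -5 up -2 z 174
[229, 195] fwd 18 up 5 z 181
[230, 190] fwd 14 up 21 z 197
[223, 184] fwd 33 up 32 z 208
seat [0.6814 0.0488 0.2147] rel panel -0.005 0.0011 0.0647 [ 0.8536703   0.71251585 -1.65647323] [0.992 0.079 0.099]
pred row 101.1 col 196 [162, 218, 230, 233, 232, 233, 232, 232, 233, 232, 229, 195, 157, 158, 184, 215, 217, 192, 179, 175, 172, 171, 169, 169, 170, 169, 169, 165, 167, 163, 163, 162, 162, 160, 160, 157]
pred row 100.9 col 178 [105, 107, 107, 107, 104, 107, 105, 103, 111, 134, 141, 136, 211, 228, 228, 220, 226, 237, 241, 242, 216, 213, 213, 182, 131, 103, 97, 101, 102, 101, 108, 157, 216, 228, 229, 231]
pred row 102.8 col 356 [171, 171, 169, 170, 169, 171, 171, 165, 166, 165, 165, 163, 163, 169, 170, 166, 164, 161, 147, 131, 104, 79, 63, 62, 65, 80, 121, 147, 151, 153, 152, 152, 151, 149, 150, 149]
```

```bash
python3 drive.py '0.0015 0 0 0 0 0;-0.0008 0 0.008 0 0 0;-0.001 0 0.01 0 0 0;-0.001 0 0.01 0 0 0;-0.0008 0 0.008 0 0 0;0 0 0 0 0 0;0 0 0 0 0 0'; python3 side3.py | head -6; python3 seat.py w14
```

```text
time_s: 19.47
position: [0.5993, 0.0423, 0.1392]
ee_rot: [-3.131, -0.124, -0.153]
force: [-0.1, 0.0, -1.0]
grip_width: 0.0601
grip_force: 104.2
[0.59932946 0.04226267 0.13915105] [-0.1  0.  -1. ]
area 1556
[206, 194] fwd 91 up 18 z 157
[251, 229] fwd -42 up -41 z 99
[267, 214] fwd -91 up 27 z 166
[271, 206] fwd -103 up 55 z 194
seat [0.6829 0.0487 0.1781] rel panel -0.0035 0.0009 0.0281 [-0.53421858  0.42349735 -0.77590691] [0.992 0.078 0.099]
pred row 93.9 col 172 [165, 223, 229, 230, 230, 230, 230, 231, 232, 230, 231, 230, 230, 228, 214, 223, 232, 238, 242, 243, 242, 235, 226, 212, 182, 139, 107, 102, 97, 99, 100, 100, 100, 100, 102, 155]
pred row 93.6 col 149 [107, 107, 105, 103, 113, 163, 221, 228, 229, 230, 228, 229, 228, 213, 212, 225, 235, 239, 243, 240, 196, 165, 206, 203, 172, 125, 103, 100, 98, 100, 104, 101, 100, 128, 209, 227]
pred row 96.0 col 375 [91, 96, 131, 141, 143, 142, 144, 141, 144, 145, 141, 141, 140, 139, 144, 140, 144, 142, 143, 143, 144, 142, 140, 141, 138, 141, 139, 139, 141, 140, 143, 143, 140, 141, 140, 140]
```

The bin has tilted again (0.42 rad). I test whether it creeps while standing still.

```bash
python3 drive.py '0 0 0 0 0 0;0 0 0 0 0 0;0 0 0 0 0 0;0 0 0 0 0 0'; python3 side3.py | head -6; python3 - <<'E'
from h import *
g=[cv2.cvtColor(cv2.imread(f"pics/{n}.png"),cv2.COLOR_BGR2GRAY).astype(int) for n in("w13","w14")]
for a in g: d=np.diff(a[40:300,282]); print([(40+i,int(v)) for i,v in enumerate(d) if abs(v)>12])
C=pose("scene")
for p in ((.6865,.048,.15),): print(proj(C,p))
E
```

```text
time_s: 20.0
position: [0.6004, 0.042, 0.1406]
ee_rot: [-3.131, -0.123, -0.157]
force: [0.3, 0.1, -1.4]
grip_width: 0.0606
grip_force: 104.2
[0.6003753  0.04200284 0.14057718] [ 0.3  0.1 -1.4]
area 1591
[206, 193] fwd 90 up 19 z 160
[250, 228] fwd -40 up -40 z 100
[267, 213] fwd -92 up 28 z 168
[271, 205] fwd -104 up 56 z 196
[(55, 30), (56, 22), (57, 13), (102, -21), (103, -24), (104, -16), (122, 38), (123, 27), (234, -23), (235, -40)]
[(69, 17), (75, -27), (76, -20), (79, 34), (80, 15), (129, -20), (143, 24), (144, 22), (232, -18), (233, -24)]
[215.33493528 190.10253018]
```

No creep. The real cause: with the nose-down tilt, the bin's lower rear corner lands on the rail while coming down. The bin must go down level and in front of the rail, and tilt only at the end. I lift it clear and level the bin using the tool's tilt.

```bash
python3 drive.py '0.003 0 -0.03 0 0 0;0.004 0 -0.035 0 0 0;-0.02 0 0 0 0 0;0 0 0 0 -0.1 0;0 0 0 0 -0.1 0;0 0 0 0 -0.1 0;0 0 0 0 -0.1 0;0 0 0 0 0 0;0 0 0 0 0 0;0 0 0 0 0 0'; python3 side3.py;python3 -c "
from h import *
s=manip.get_state(); print(R.from_rotvec(s['ee_rot']).as_matrix().round(3).tolist(),s['qpos'].round(2))"
```

```text
time_s: 20.88
position: [0.5811, 0.041, 0.2039]
ee_rot: [3.093, 0.123, -0.464]
force: [0.1, -0.2, -1.6]
grip_width: 0.0608
grip_force: 104.1
[0.5811027  0.04100036 0.20391753] [ 0.1 -0.2 -1.6]
area 1983
[209, 170] fwd 88 up 31 z 235
[210, 186] fwd 92 up -16 z 187
[214, 190] fwd 81 up -24 z 179
[261, 206] fwd -57 up -21 z 183
[264, 205] fwd -66 up -14 z 189
[263, 197] fwd -64 up 8 z 212
[273, 187] fwd -92 up 45 z 249
[274, 194] fwd -94 up 27 z 231
[269, 200] fwd -80 up 5 z 209
[283, 205] fwd -116 up 5 z 209
[292, 203] fwd -139 up 19 z 223
[287, 200] fwd -127 up 23 z 227
[285, 190] fwd -122 up 48 z 252
[275, 185] fwd -97 up 52 z 256
[291, 188] fwd -137 up 58 z 262
[297, 183] fwd -151 up 76 z 280
[295, 178] fwd -146 up 87 z 291
[270, 170] fwd -85 up 87 z 291
[238, 170] fwd 1 up 59 z 263
[243, 188] fwd -9 up 13 z 217
[240, 191] fwd 0 up 1 z 205
[234, 190] fwd 18 up -2 z 202
[229, 179] fwd 30 up 25 z 229
[222, 179] fwd 51 up 18 z 222
[216, 170] fwd 66 up 38 z 242
[[0.953, 0.079, -0.292], [0.076, -0.997, -0.023], [-0.293, 0.0, -0.956]] [ 0.32  0.52 -0.66  1.39  0.24  1.63 -1.83]
```

The bin is level now. I move to 4 mm short of the rail, then down.

```bash
sed -i 's/\[.0865,0,-.030\]/[.0785,0,-.0543]/' seat.py; python3 drive.py '0.01 0 -0.003 0 0 0;0.003 0 0.0096 0 0 0;0.003 0 0.0096 0 0 0;0.003 0 0.0096 0 0 0;0 0 0 0 0 0;0 0 0 0 0 0;0 0 0 0 0 0'; python3 side3.py|head -7; python3 seat.py w15
```

```text
time_s: 21.52
position: [0.5912, 0.0413, 0.1738]
ee_rot: [3.092, 0.122, -0.467]
force: [0.5, 0.7, -1.6]
grip_width: 0.0605
grip_force: 104.1
[0.59124932 0.04128152 0.17382568] [ 0.5  0.7 -1.6]
area 1620
[204, 179] fwd 99 up 28 z 202
[208, 182] fwd 87 up 23 z 197
[210, 197] fwd 87 up -22 z 152
[253, 214] fwd -42 up -25 z 149
[261, 213] fwd -66 up -12 z 162
seat [0.6823 0.0486 0.2029] rel panel -0.0041 0.0009 0.0529 [ 0.38997902 -0.53767017 -1.72450409] [ 0.953  0.075 -0.295]
pred row 64.7 col 166 [114, 116, 117, 118, 117, 116, 118, 114, 116, 119, 115, 116, 128, 140, 147, 153, 159, 164, 167, 166, 160, 152, 145, 135, 143, 221, 230, 231, 230, 230, 232, 232, 231, 232, 232, 233]
pred row 64.4 col 142 [126, 126, 125, 122, 124, 126, 122, 119, 118, 116, 114, 117, 132, 141, 153, 155, 160, 165, 165, 163, 156, 149, 144, 133, 158, 227, 231, 229, 231, 232, 232, 231, 231, 231, 231, 230]
pred row 66.9 col 380 [121, 122, 121, 118, 104, 102, 88, 86, 82, 83, 82, 80, 81, 83, 80, 83, 79, 81, 80, 73, 74, 79, 86, 89, 91, 93, 93, 95, 94, 96, 93, 94, 94, 96, 96, 97]
```

The rail prediction matches and the bin is level. Further down in small steps.

```bash
python3 drive.py '0.0025 0 0.008 0 0 0;0.0022 0 0.007 0 0 0;0 0 0 0 0 0;0 0 0 0 0 0'; python3 side3.py|sed -n '3,7p';python3 drive.py '0.0025 0 0.008 0 0 0;0.0022 0 0.007 0 0 0;0 0 0 0 0 0;0 0 0 0 0 0'; python3 side3.py|sed -n '3,7p'; python3 seat.py w16|head -1
```

```text
time_s: 22.05
position: [0.5881, 0.0413, 0.1588]
ee_rot: [3.089, 0.123, -0.479]
force: [-19.5, -1.9, 13.2]
grip_width: 0.0606
grip_force: 112.5
[209, 185] fwd 88 up 30 z 189
[210, 198] fwd 91 up -10 z 148
[257, 223] fwd -49 up -33 z 126
[261, 220] fwd -62 up -19 z 140
[259, 210] fwd -57 up 10 z 169
time_s: 22.43
position: [0.586, 0.0411, 0.1422]
ee_rot: [3.087, 0.124, -0.487]
force: [-27.7, -3.0, 8.8]
grip_width: 0.0609
grip_force: 124.7
[238, 190] fwd 1 up 64 z 206
[240, 202] fwd -1 up 29 z 172
[248, 204] fwd -25 up 32 z 175
[263, 217] fwd -66 up 10 z 152
[272, 210] fwd -92 up 41 z 183
seat [0.6771 0.0484 0.1697] rel panel -0.0094 0.0011 0.0197 [-26.7876919   -2.78156347  10.2578461 ] [ 0.948  0.076 -0.308]
```

The bin's back wall is in front of the rail but pressing on it, and the bin has tipped by about 0.16. I relieve the pressure, raise a little, and level again.

```bash
python3 drive.py '-0.0048 0 0.0015 0 0 0;-0.0036 0 -0.0115 0 0 0;0 0 0 0 -0.075 0;0 0 0 0 -0.075 0;0 0 0 0 0 0;0 0 0 0 0 0;0 0 0 0 0 0'; python3 side3.py|sed -n '1,9p'; python3 -c "
from h import *
s=manip.get_state(); print(R.from_rotvec(s['ee_rot']).as_matrix().round(3).tolist())"
```

```text
time_s: 23.22
position: [0.5873, 0.0412, 0.1545]
ee_rot: [3.044, 0.12, -0.694]
force: [-0.8, 0.1, -1.0]
grip_width: 0.0607
grip_force: 125.1
[0.58734619 0.04119917 0.1545495 ] [-0.8  0.1 -1. ]
area 1518
[209, 186] fwd 89 up 31 z 186
[208, 196] fwd 97 up -2 z 153
[254, 223] fwd -40 up -32 z 122
[259, 222] fwd -55 up -23 z 132
[260, 211] fwd -59 up 12 z 167
[270, 206] fwd -88 up 38 z 193
[273, 201] fwd -96 up 56 z 210
[[0.898, 0.079, -0.432], [0.071, -0.997, -0.034], [-0.433, -0.0, -0.901]]
```

The lower corner is still on the rail's edge, not in front of it. I lift, back off, and level further. Then I go down with more clearance.

```bash
python3 drive.py '-0.0098 0 -0.0203 0 0 0;-0.0098 0 -0.0203 0 0 0;-0.018 0 0.0087 0 0 0;0 0 0 0 -0.11 0;0 0 0 0 -0.1 0;0 0 0 0 0 0;0 0 0 0 0 0;0 0 0 0 0 0'; python3 side3.py|sed -n '1,9p'; python3 -c "
from h import *
s=manip.get_state(); print(R.from_rotvec(s['ee_rot']).as_matrix().round(3).tolist(),s['qpos'].round(2))"
```

```text
time_s: 23.93
position: [0.5672, 0.0398, 0.1998]
ee_rot: [2.948, 0.117, -1.004]
force: [0.8, -0.6, -1.1]
grip_width: 0.0607
grip_force: 125.2
[0.56715222 0.0398056  0.19979777] [ 0.8 -0.6 -1.1]
area 1784
[208, 174] fwd 107 up 22 z 222
[213, 176] fwd 92 up 22 z 221
[214, 191] fwd 95 up -24 z 176
[261, 209] fwd -43 up -26 z 174
[268, 207] fwd -62 up -12 z 188
[265, 196] fwd -55 up 17 z 216
[274, 187] fwd -80 up 50 z 250
[[0.79, 0.079, -0.608], [0.063, -0.997, -0.048], [-0.61, -0.0, -0.793]] [ 0.21  0.76 -0.61  1.14  0.23  1.99 -1.86]
```

```bash
python3 drive.py '0.0071 0 -0.0055 0 0 0;0.0092 0 0.0119 0 0 0;0.0031 0 0.004 0 0 0;0 0 0 0 0 0;0 0 0 0 0 0'; python3 side3.py|sed -n '3,7p';  python3 drive.py '0.0031 0 0.004 0 0 0;0.0043 0 0.0055 0 0 0;0 0 0 0 0 0;0 0 0 0 0 0'; python3 side3.py|sed -n '3,7p'
```

```text
time_s: 24.4
position: [0.575, 0.0399, 0.1791]
ee_rot: [2.946, 0.116, -1.01]
force: [-0.5, -1.1, -0.8]
grip_width: 0.0606
grip_force: 125.1
[213, 197] fwd 94 up -24 z 155
[263, 216] fwd -55 up -24 z 155
[265, 213] fwd -61 up -13 z 166
[262, 203] fwd -54 up 14 z 193
[272, 193] fwd -82 up 52 z 231
time_s: 24.78
position: [0.5753, 0.04, 0.1666]
ee_rot: [2.945, 0.116, -1.011]
force: [0.5, 1.1, -1.1]
grip_width: 0.0607
grip_force: 125.1
[207, 185] fwd 108 up 20 z 187
[212, 188] fwd 93 up 16 z 183
[213, 201] fwd 95 up -25 z 142
[262, 220] fwd -51 up -25 z 141
[265, 218] fwd -60 up -16 z 151
```

The bottom passes freely in front of the rail. Continuing.

```bash
python3 drive.py '0.0061 0 0.0079 0 0 0;0.0061 0 0.0079 0 0 0;0 0 0 0 0 0;0 0 0 0 0 0'; python3 side3.py|sed -n '1,7p';sed -i 's/Rt@\[.*\]/Rt@[.066,0,-.0845]/' seat.py; python3 seat.py w17; python3 - <<'E'
from h import *
g=cv2.cvtColor(cv2.imread("pics/w17.png"),cv2.COLOR_BGR2GRAY).astype(int)
for c in(240,282,320): d=np.diff(g[:300,c]); print(c,[(i,int(v)) for i,v in enumerate(d) if abs(v)>12])
E
```

```text
time_s: 25.17
position: [0.575, 0.0399, 0.1462]
ee_rot: [2.945, 0.116, -1.012]
force: [0.5, -0.4, -2.0]
grip_width: 0.0607
grip_force: 125.1
[0.57500323 0.03991521 0.14620459] [ 0.5 -0.4 -2. ]
area 1444
[213, 194] fwd 92 up 19 z 165
[215, 208] fwd 92 up -25 z 121
[262, 226] fwd -50 up -24 z 122
[266, 224] fwd -62 up -13 z 133
[263, 213] fwd -55 up 18 z 164
seat [0.6791 0.0483 0.1734] rel panel -0.0074 0.0008 0.0234 [-0.46623501  0.96387022 -0.9483994 ] [ 0.788  0.062 -0.613]
pred row 79.9 col 65 [135, 138, 133, 125, 137, 155, 169, 184, 199, 212, 219, 225, 229, 232, 235, 236, 240, 241, 242, 242, 242, 241, 238, 237, 232, 223, 215, 229, 230, 231, 230, 231, 232, 232, 230, 230]
pred row 79.2 col 19 [136, 133, 126, 131, 147, 165, 181, 196, 209, 214, 221, 227, 231, 234, 237, 238, 239, 241, 241, 241, 240, 238, 214, 164, 193, 218, 223, 230, 233, 233, 233, 233, 233, 233, 233, 234]
pred row 83.4 col 465 [125, 128, 121, 124, 127, 133, 140, 145, 148, 149, 150, 154, 155, 159, 157, 158, 159, 160, 159, 158, 155, 155, 150, 147, 142, 134, 137, 142, 145, 145, 146, 145, 144, 143, 145, 158]
240 [(88, -21), (89, -26), (231, 13), (232, 29), (233, 19), (249, -16), (251, -19)]
282 [(88, -15), (89, -29), (90, -19), (232, 30), (233, 23), (264, -19), (265, -44)]
320 [(89, -32), (90, -23)]
```

```bash
cat > lipchk.py <<'E'
from h import *
import sys
dx,dz=float(sys.argv[1])/1e3,float(sys.argv[2])/1e3   # seat fwd/up of TCP
st=manip.get_state(); P=pose("wrist",st); f=np.array([np.cos(.078),np.sin(.078),0])
S=st["position"]+f*dx+[0,0,dz]
for n,a,b in(("skirt out end",.0155,-.017),("skirt in end",.0105,-.016),("lip top edge",.007,.004),("rim",-.0035,.004),("rim in",-.007,.004)): print(n,proj(P,S+f*a+[0,0,b]).round(1))
r=np.array([.6865,.048,.15]); print("rail c",proj(P,r).round(1),"front",proj(P,r-f*.0025).round(1),"back",proj(P,r+f*.0025).round(1))
E
python3 lipchk.py 103.5 27; python3 - <<'E'
import cv2
g=cv2.cvtColor(cv2.imread("pics/w17.png"),cv2.COLOR_BGR2GRAY).astype(int)
print(g[50:270:2,282].tolist()); print(g[100,100:470:5].tolist()); print(g[200,100:470:5].tolist())
E
```

```text
skirt out end [285.3  68.4]
skirt in end [285.   94.6]
lip top edge [285.6 182.7]
rim [284.9 214.9]
rim in [284.7 223.7]
rail c [288.1  82.2] front [287.9  91.9] back [288.4  71.8]
[125, 122, 127, 124, 124, 128, 123, 127, 124, 132, 140, 149, 158, 161, 162, 167, 167, 158, 151, 139, 95, 75, 75, 75, 85, 83, 85, 87, 83, 85, 86, 86, 84, 83, 85, 87, 86, 87, 85, 87, 85, 86, 86, 89, 88, 86, 86, 86, 87, 88, 87, 89, 89, 86, 90, 85, 87, 88, 88, 84, 86, 86, 88, 83, 70, 75, 75, 74, 77, 82, 88, 91, 91, 89, 89, 93, 91, 91, 89, 90, 92, 88, 92, 91, 91, 91, 90, 91, 93, 92, 91, 98, 151, 153, 155, 152, 150, 154, 153, 151, 153, 152, 155, 153, 151, 151, 154, 147, 84, 81]
[234, 234, 233, 232, 232, 232, 232, 233, 234, 189, 85, 86, 85, 85, 87, 85, 88, 88, 85, 85, 87, 85, 87, 88, 86, 83, 86, 85, 84, 84, 83, 89, 88, 86, 86, 84, 84, 84, 86, 86, 85, 85, 86, 87, 85, 86, 84, 86, 81, 84, 84, 86, 87, 83, 84, 83, 87, 83, 84, 85, 83, 84, 86, 85, 114, 145, 143, 146, 145, 145, 144, 146, 143, 158]
[229, 229, 229, 228, 228, 232, 231, 231, 100, 92, 92, 91, 91, 90, 92, 91, 93, 90, 87, 92, 89, 95, 93, 90, 95, 92, 91, 91, 93, 89, 89, 92, 93, 92, 93, 92, 92, 95, 92, 92, 91, 86, 93, 90, 96, 93, 91, 92, 92, 90, 92, 88, 93, 94, 89, 92, 92, 90, 91, 91, 93, 94, 93, 92, 90, 88, 66, 65, 65, 66, 63, 67, 67, 64]
```

```bash
python3 - <<'E'
from h import *
st=manip.get_state(); P=pose("wrist",st); f=np.array([np.cos(.078),np.sin(.078),0]); r=np.array([.6865,.048,.15])
print("cam",P[3].round(3),"dir",ray(P,(285,90))[1].round(3))
for row,z,n in((90,.1564,"skirt end"),(90,.1534,"skirt end low"),(90,.159,"skirt hi"),(182,.1774,"lip top edge"),(232,.1774,"rim in"),(76.5,.15,"rail centre obs")):
    X=onz(P,(285,row),z); print(n,((X-r)@f*1e3).round(1),"mm from rail")
E
```

```text
cam [0.727 0.053 0.211] dir [-0.607 -0.062 -0.885]
skirt end 2.4 mm from rail
skirt end low 0.3 mm from rail
skirt hi 4.2 mm from rail
lip top edge -1.9 mm from rail
rim in -20.3 mm from rail
rail centre obs 1.4 mm from rail
```

In the wrist view the lip is about 10 mm short of seating. I move 6 mm forward and measure again.

```bash
python3 drive.py '0.0048 0 -0.0037 0 0 0;0 0 0 0 0 0;0 0 0 0 0 0'; cat > lipm.py <<'E'
from h import *
import sys
zs=float(sys.argv[1])/1e3
st=manip.get_state(); w=manip.get_image("wrist"); cv2.imwrite(f"pics/{sys.argv[2]}.png",w[:,:,::-1]); P=pose("wrist",st); f=np.array([np.cos(.078),np.sin(.078),0]); r=np.array([.6865,.048,.15])
g=cv2.cvtColor(w,cv2.COLOR_RGB2GRAY).astype(int); z=st["position"][2]+zs; print("tcp",st["position"].round(4),"seat z",round(z,4),"force",st["force"].round(1))
for c in(240,285,330):
    d=np.diff(cv2.GaussianBlur(g.astype(np.uint8),(1,3),0).astype(int)[:300,c]); e=[(i,int(v)) for i,v in enumerate(d) if abs(v)>9]
    print(c,e)
for row in map(float,sys.argv[3:]): print(row,"skirt(-17) %.1f liptop(+4) %.1f rail(.15) %.1f"%tuple(((onz(P,(285,row),q)-r)@f*1e3) for q in(z-.017,z+.004,.15)))
E
python3 lipm.py 27 w18 90 110 180; python3 -c "
import cv2
g=cv2.cvtColor(cv2.imread('pics/w18.png'),0 or cv2.COLOR_BGR2GRAY)
print(g[40:300:2,285].tolist()); print(g[40:140:2,65].tolist())"; python3 side3.py | sed -n '3,6p'
```

```text
time_s: 25.62
position: [0.5819, 0.0407, 0.1473]
ee_rot: [2.946, 0.116, -1.009]
force: [0.7, 0.1, -1.1]
grip_width: 0.0603
grip_force: 125.1
tcp [0.5819 0.0407 0.1473] seat z 0.1743 force [ 0.7  0.1 -1.1]
240 [(94, -12), (95, -18), (96, -11), (231, 16), (232, 21), (233, 17), (238, -10), (250, -11), (251, -11)]
285 [(95, -18), (96, -15), (234, 20), (235, 14), (264, -21), (265, -28), (266, -14)]
330 [(95, -18), (96, -13), (233, -11)]
90.0 skirt(-17) 9.5 liptop(+4) 24.0 rail(.15) 4.5
110.0 skirt(-17) 4.6 liptop(+4) 21.0 rail(.15) -1.0
180.0 skirt(-17) -19.3 liptop(+4) 6.4 rail(.15) -28.2
[127, 128, 128, 130, 128, 129, 127, 129, 130, 127, 128, 129, 125, 126, 127, 127, 127, 124, 127, 125, 127, 125, 125, 125, 127, 126, 123, 129, 100, 84, 87, 83, 84, 85, 84, 84, 88, 82, 85, 86, 85, 88, 86, 86, 88, 89, 88, 86, 83, 85, 85, 86, 83, 85, 88, 86, 88, 87, 88, 85, 85, 86, 89, 86, 88, 86, 86, 88, 86, 71, 77, 75, 75, 78, 84, 86, 92, 93, 91, 91, 91, 88, 90, 91, 93, 93, 91, 93, 88, 89, 91, 92, 90, 90, 93, 91, 90, 95, 142, 133, 153, 154, 152, 152, 153, 152, 154, 152, 151, 152, 153, 152, 149, 88, 80, 82, 79, 77, 77, 80, 81, 81, 81, 75, 80, 82, 79, 80, 79, 80]
[134, 135, 133, 135, 136, 135, 135, 135, 136, 134, 133, 138, 136, 135, 136, 134, 135, 132, 126, 124, 126, 127, 127, 126, 125, 125, 157, 191, 216, 227, 235, 239, 242, 241, 237, 220, 230, 231, 230, 232, 232, 231, 232, 232, 233, 233, 234, 234, 233, 233]
[210, 192] fwd 94 up 21 z 168
[213, 207] fwd 91 up -25 z 122
[260, 225] fwd -52 up -24 z 123
[263, 223] fwd -61 up -14 z 133
```

The skirt's end now lies about 7 mm beyond the rail and the wall is in front of it. Lowering.

```bash
python3 drive.py '0.0037 0 0.0047 0 0 0;0.0031 0 0.004 0 0 0;0 0 0 0 0 0;0 0 0 0 0 0'; python3 side3.py|sed -n '3,6p';  python3 drive.py '0.0025 0 0.0032 0 0 0;0 0 0 0 0 0;0 0 0 0 0 0'; python3 side3.py|sed -n '1,6p'
```

```text
time_s: 26.05
position: [0.5812, 0.0405, 0.1356]
ee_rot: [2.945, 0.116, -1.011]
force: [0.1, 0.5, 0.3]
grip_width: 0.0606
grip_force: 125.1
[211, 196] fwd 94 up 20 z 156
[213, 210] fwd 93 up -24 z 112
[258, 228] fwd -44 up -25 z 111
[263, 227] fwd -59 up -15 z 120
time_s: 26.35
position: [0.5815, 0.0405, 0.1319]
ee_rot: [2.946, 0.116, -1.01]
force: [0.8, -0.9, -1.7]
grip_width: 0.0605
grip_force: 125.1
[0.58151053 0.04050614 0.13193035] [ 0.8 -0.9 -1.7]
area 1397
[211, 197] fwd 94 up 21 z 153
[213, 211] fwd 94 up -24 z 108
[260, 230] fwd -50 up -25 z 107
[264, 228] fwd -62 up -14 z 118
```

The lip's mouth is over the rail with no contact force. Lowering to the seat.

```bash
python3 drive.py '0.0025 0 0.0032 0 0 0;0 0 0 0 0 0;0 0 0 0 0 0';  python3 drive.py '0.0018 0 0.0024 0 0 0;0 0 0 0 0 0;0 0 0 0 0 0'|sed -n '1,4p'; python3 side3.py|sed -n '1,6p'
```

```text
time_s: 26.65
position: [0.5818, 0.0406, 0.128]
ee_rot: [2.946, 0.116, -1.008]
force: [1.3, 0.4, -1.2]
grip_width: 0.0604
grip_force: 125.4
time_s: 26.9
position: [0.5825, 0.0408, 0.1256]
ee_rot: [2.948, 0.116, -1.005]
force: [5.7, 0.8, 3.7]
[0.58253995 0.04076618 0.12561737] [5.7 0.8 3.7]
area 1351
[211, 199] fwd 93 up 21 z 146
[213, 213] fwd 93 up -24 z 101
[260, 232] fwd -51 up -25 z 100
[263, 230] fwd -60 up -15 z 111
```

The skirt is pulling against the rail from behind, so it has caught. I ease forward and down.

```bash
python3 drive.py '0.0024 0 -0.0018 0 0 0;0.0012 0 0.0016 0 0 0;0 0 0 0 0 0;0 0 0 0 0 0';  python3 drive.py '0.0012 0 0.0016 0 0 0;0 0 0 0 0 0;0 0 0 0 0 0'; python3 side3.py|sed -n '1,6p'
```

```text
time_s: 27.28
position: [0.5844, 0.0407, 0.1227]
ee_rot: [2.946, 0.116, -1.01]
force: [0.3, 0.0, 0.2]
grip_width: 0.061
grip_force: 125.4
time_s: 27.53
position: [0.5845, 0.0408, 0.122]
ee_rot: [2.946, 0.116, -1.009]
force: [-1.7, -0.2, 7.4]
grip_width: 0.0608
grip_force: 126.1
[0.5844709  0.04079229 0.12199095] [-1.7 -0.2  7.4]
area 1132
[210, 199] fwd 95 up 23 z 145
[213, 214] fwd 92 up -24 z 98
[257, 232] fwd -44 up -26 z 96
[262, 231] fwd -59 up -16 z 106
```

It is seated: 7 N vertical at a seat height of about 0.149. I let the nose down 0.1 rad about the lip, then open.

```bash
python3 drive.py '0.0042 0 0.0033 0 0.05 0;0.0042 0 0.0033 0 0.05 0;0 0 0 0 0 0;0 0 0 0 0 0;0 0 0 0 0 0'; python3 side3.py|sed -n '1,6p'
```

```text
time_s: 28.0
position: [0.5867, 0.0418, 0.1142]
ee_rot: [2.996, 0.119, -0.862]
force: [-3.7, 0.8, 23.1]
grip_width: 0.0611
grip_force: 127.8
[0.58674567 0.04180667 0.11422649] [-3.7  0.8 23.1]
area 1126
[210, 201] fwd 93 up 25 z 139
[212, 214] fwd 92 up -17 z 97
[256, 235] fwd -43 up -28 z 86
[261, 234] fwd -59 up -18 z 96
```

```bash
python3 drive.py '-0.001 0 -0.0017 0 0 0;0 0 0 0 0 0'; python3 drive.py '0 0 0 0 0 0;0 0 0 0 0 0;0 0 0 0 0 0;0 0 0 0 0 0;0 0 0 0 0 0;0 0 0 0 0 0' 0.085; python3 side3.py|sed -n '1,8p'
```

```text
time_s: 28.22
position: [0.5868, 0.0418, 0.1145]
ee_rot: [2.996, 0.119, -0.863]
force: [-2.6, 1.9, 12.4]
grip_width: 0.0608
grip_force: 126.5
time_s: 28.72
position: [0.5873, 0.0409, 0.1125]
ee_rot: [2.996, 0.118, -0.862]
force: [-0.2, -0.2, 0.5]
grip_width: 0.0847
grip_force: 0.0
[0.58731219 0.0409263  0.1125005 ] [-0.2 -0.2  0.5]
area 1114
[210, 203] fwd 94 up 19 z 131
[212, 214] fwd 93 up -16 z 96
[257, 235] fwd -46 up -26 z 86
[261, 233] fwd -59 up -14 z 98
[259, 223] fwd -54 up 16 z 128
[268, 215] fwd -81 up 51 z 164
```

The bin hangs free. I withdraw upward, straighten the tool and check the hang.

```bash
python3 drive.py '-0.008 0 -0.013 0 0 0;-0.0156 0 -0.0256 0 0 0;-0.0156 0 -0.0256 0 0 0;-0.0156 0 -0.0256 0 0 0;0 0 0 0 0.11 0;0 0 0 0 0.11 0;0 0 0 0 0.11 0;0 0 0 0 0.11 0;0 0 0 0 0.11 0;0 0 0 0 0 0'; python3 drive.py '-0.03 0 -0.02 0 0 0;-0.03 0 -0.02 0 0 0;0 0 0 0 0 0;0 0 0 0 0 0'
python3 - <<'E'
from h import *
import pickle
st=manip.get_state(); w=manip.get_image("wrist"); s=manip.get_image("scene"); pickle.dump((st,w,s),open("w20.pkl","wb")); cv2.imwrite("pics/w20.png",w[:,:,::-1]); cv2.imwrite("pics/s20.png",s[:,:,::-1])
print(st["position"],R.from_rotvec(st["ee_rot"]).as_matrix().round(3).tolist())
C=pose("scene"); P=pose("wrist",st); f=np.array([np.cos(.073),np.sin(.073),0]); n=np.array([-f[1],f[0],0]); r=np.array([.687,.048,.15])
th=.1
def W(x,y,z): dx,dz=x-.0785,z-.052; return r+f*(dx*np.cos(th)-dz*np.sin(th))+n*y+np.array([0,0,dx*np.sin(th)+dz*np.cos(th)])
for k,p in dict(FBL=(-.075,.031,0),FTL=(-.075,.031,.034),FBR=(-.075,-.031,0),BBL=(.075,.031,0),BTL=(.075,.031,.056),rimBL=(.075,.031,.056),rimBR=(.075,-.031,.056),lipL=(.0855,.027,.056)).items(): print(k,"scene",proj(C,W(*p)).round(1),"wrist",proj(P,W(*p)).round(1))
g=cv2.cvtColor(s,cv2.COLOR_RGB2GRAY); m=((g>48)&(g<90)).astype(np.uint8); k=np.zeros_like(m); k[165:250,195:275]=1; m=cv2.morphologyEx(m*k,cv2.MORPH_OPEN,np.ones((2,2),np.uint8))
q,l,sx,c=cv2.connectedComponentsWithStats(m,connectivity=4); j=np.argmax(sx[1:,4])+1; print("scene poly",cv2.approxPolyDP(cv2.findContours((l==j).astype(np.uint8),0,2)[0][0],2,True)[:,0].tolist())
g=cv2.cvtColor(w,cv2.COLOR_RGB2GRAY).astype(int)
u=int(proj(P,W(.0715,0,.056))[0]); d=np.diff(g[:300,u]); print("wrist col",u,[(i,int(v)) for i,v in enumerate(d) if abs(v)>12])
v=int(proj(P,W(.03,0,.056))[1]); d=np.diff(g[v]); print("wrist row",v,[(i,int(x)) for i,x in enumerate(d) if abs(x)>25])
E
```

```text
time_s: 29.6
position: [0.5858, 0.0416, 0.2195]
ee_rot: [3.135, 0.126, -0.005]
force: [0.7, 0.5, 0.6]
grip_width: 0.0849
grip_force: 0.0
time_s: 29.93
position: [0.5293, 0.0365, 0.2612]
ee_rot: [3.137, 0.123, -0.011]
force: [1.0, -0.1, 0.1]
grip_width: 0.085
grip_force: 0.0
[0.52933868 0.03651427 0.26119234] [[0.997, 0.078, -0.007], [0.078, -0.997, -0.002], [-0.007, 0.002, -1.0]]
FBL scene [257.4 236.2] wrist [253.1 175.6]
FTL scene [257.9 226.1] wrist [250.2 186.4]
FBR scene [271.  222.3] wrist [309.8 175.9]
BBL scene [209.4 212.2] wrist [247.5  13.1]
BTL scene [208.6 195.5] wrist [239.6  -0.9]
rimBL scene [208.6 195.5] wrist [239.6  -0.9]
rimBR scene [223.6 183.3] wrist [ 3.266e+02 -2.000e-01]
lipL scene [206.3 193.2] wrist [244.5 -19.1]
scene poly [[210, 198], [212, 214], [256, 234], [261, 233], [261, 226], [272, 217], [271, 206], [261, 204], [226, 187], [214, 197], [256, 216], [255, 219]]
wrist col 283 [(7, -30), (8, -44), (9, -41), (22, 26), (31, 18), (32, 51), (169, -22), (170, -29), (178, -15), (192, 20), (193, 22), (224, 22), (225, 43), (226, 34), (257, -22), (258, -28), (259, -21), (260, -30), (261, -43), (262, -24), (263, 39), (264, 67), (265, 52), (266, 15), (275, -14), (276, -13), (277, -25), (281, -18), (282, -30)]
wrist row 69 [(4, 55), (5, 105), (8, -52), (9, -53), (27, 55), (28, 36), (239, -40), (247, -39), (252, 33), (253, 28), (306, -44), (311, 33), (312, 45), (316, 27), (320, 45), (353, -59), (379, -28), (380, -37), (402, 59), (406, 26), (408, 50), (409, 27), (453, -64), (454, -60), (474, 33), (475, 31), (478, -26), (479, 26), (483, 46), (523, -42)]
```

The scene outline matches a hung bin to within 2 px. On to the bottle: I move over the rack and measure from above.

```bash
python3 drive.py '-0.0155 0.029 0.003 0 0 0;-0.0155 0.029 0.003 0 0 0;-0.0155 0.029 0.003 0 0 0;-0.0155 0.029 0.003 0 0 0;-0.0155 0.029 0.003 0 0 0;-0.0155 0.029 0.003 0 0 0;-0.0155 0.029 0.003 0 0 0;-0.0155 0.029 0.003 0 0 0;-0.0155 0.029 0.003 0 0 0;0 0 0 0 0 0'; python3 drive.py '0 0 0 0 0 0;0 0 0 0 0 0'
cat > bot.py <<'E'
from h import *
import pickle,sys
def ends(w):
    h=cv2.cvtColor(w,cv2.COLOR_RGB2HSV); m=cv2.inRange(h,(0,110,25),(18,255,190)); m[300:]=0
    q,l,sx,c=cv2.connectedComponentsWithStats(cv2.morphologyEx(m,3,np.ones((3,3),np.uint8))); return m,[(sx[j].tolist(),c[j].round(1).tolist()) for j in range(1,q) if sx[j][4]>150]
if __name__=="__main__":
    st=manip.get_state(); w=manip.get_image("wrist"); pickle.dump((st,w),open(sys.argv[1]+".pkl","wb")); cv2.imwrite(f"pics/{sys.argv[1]}.png",w[:,:,::-1])
    P=pose("wrist",st); print(st["position"],st["ee_rot"]); print(ends(w)[1])
    B,K=np.array([.456,-.268,.065]),np.array([.452,-.207,.065]); print("pred base,cap",proj(P,B).round(1),proj(P,K).round(1),"b2",proj(P,(B+K)/2+[.0255,0,.005]))
    g=cv2.cvtColor(w,cv2.COLOR_RGB2GRAY).astype(int); u,v=proj(P,(B+K)/2).astype(int)
    for dv in(-8,-4,0,4,8,12): print("row",v+dv,g[v+dv,u-70:u+70:2].tolist())
    for c in(u-25,u-10,u+12): print("col",c,g[v-60:v+40:2,c].tolist())
E
python3 bot.py w21; python3 - <<'E'
from h import *
import pickle
for f,b,k in(("w1",(279,139),(219.3,141)),("w2",(451,196.5),(387.7,197.5))):
    P=pose("wrist",pickle.load(open(f+".pkl","rb"))[0]); print(f,onz(P,b,.065),onz(P,k,.065))
E
```

```text
time_s: 30.87
position: [0.4073, -0.2409, 0.2312]
ee_rot: [-3.139, -0.111, 0.022]
force: [0.2, -0.3, 0.1]
grip_width: 0.0846
grip_force: 0.0
time_s: 31.03
position: [0.411, -0.2343, 0.2322]
ee_rot: [-3.138, -0.124, 0.017]
force: [0.4, 0.4, 0.7]
grip_width: 0.085
grip_force: 0.0
[ 0.41095632 -0.23425982  0.23221659] [-3.13762852 -0.12433835  0.01749242]
[([267, 78, 60, 81, 2206], [292.0, 114.6])]
pred base,cap [318.4 147.2] [258.6 146.3] b2 [290.92000167 121.11084498]
row 138 [215, 215, 216, 215, 217, 216, 216, 214, 218, 215, 217, 217, 216, 215, 215, 214, 215, 217, 215, 216, 172, 57, 39, 31, 47, 95, 93, 38, 45, 50, 54, 54, 50, 57, 51, 50, 52, 50, 51, 52, 52, 52, 54, 49, 53, 55, 50, 54, 55, 50, 51, 152, 215, 216, 216, 217, 216, 215, 213, 215, 216, 217, 216, 216, 216, 217, 216, 217, 216, 215]
row 142 [215, 214, 214, 215, 215, 215, 214, 217, 213, 214, 216, 215, 215, 215, 215, 217, 216, 215, 215, 213, 118, 34, 37, 38, 32, 56, 47, 51, 53, 54, 54, 66, 61, 63, 141, 214, 213, 209, 207, 205, 203, 192, 184, 160, 98, 90, 120, 122, 62, 58, 55, 135, 212, 212, 214, 215, 216, 215, 215, 214, 216, 216
[... 1600 characters left out ...]
, 132, 128, 127, 130, 125, 129, 129, 128, 127, 129, 128, 130, 130]
col 278 [52, 50, 58, 56, 51, 50, 52, 41, 45, 74, 143, 46, 51, 53, 54, 54, 57, 58, 55, 59, 53, 48, 44, 69, 48, 47, 54, 53, 54, 62, 68, 62, 58, 53, 51, 44, 173, 232, 177, 129, 131, 129, 127, 128, 125, 125, 128, 128, 128, 127]
col 300 [229, 240, 241, 241, 240, 238, 234, 226, 214, 191, 147, 58, 49, 56, 93, 238, 242, 242, 240, 240, 236, 230, 219, 190, 127, 49, 52, 56, 192, 241, 241, 241, 240, 237, 230, 211, 172, 229, 216, 214, 214, 214, 212, 174, 134, 128, 128, 129, 129, 129]
w1 [ 0.45558085 -0.26836611  0.065     ] [ 0.45318566 -0.20777304  0.065     ]
w2 [ 0.45414387 -0.27555541  0.065     ] [ 0.45288074 -0.20784624  0.065     ]
```

The front bottle spans columns 258-319.5 at rows 132-157, parallel to the tool's y axis.

```bash
python3 - <<'E'
from h import *
import pickle
L=lambda f:pose("wrist",pickle.load(open(f+".pkl","rb"))[0])
st=pickle.load(open("w21.pkl","rb"))[0]; P=L("w21"); Rt=R.from_rotvec(st["ee_rot"]).as_matrix()
mid=onz(P,(288.75,145),.065); b=onz(P,(319.5,145),.065);k=onz(P,(258,145.5),.065)
print(mid,b,k,np.linalg.norm(b-k)); print("tool offset",(Rt.T@(mid-st["position"])).round(4))
print(tri([(P,(258,145.5)),(L("w1"),(219.3,141)),(L("w2"),(387.7,197.5))]),tri([(P,(319.5,145)),(L("w1"),(279,139))]),tri([(P,(288.75,145)),(L("w2"),(419.5,197))]))
print(Rt.round(3).tolist(), manip.get_state()["position"])
E
```

```text
[ 0.45576684 -0.23758082  0.065     ] [ 0.45826921 -0.26887659  0.065     ] [ 0.45274822 -0.20629923  0.065     ] 0.06282043456097325
tool offset [0.0463 0.0072 0.1667]
(array([ 0.45310559, -0.20725841,  0.0659311 ]), np.float64(0.0009221658467012606)) (array([ 0.4570297 , -0.26856435,  0.06602714]), np.float64(0.0013608646644013844)) (array([ 0.45671681, -0.23714372,  0.07509023]), np.float64(0.00028958358003305435))
[[0.997, 0.079, -0.011], [0.079, -0.997, 0.001], [-0.011, -0.002, -1.0]] [ 0.41122639 -0.23379606  0.23243969]
```

```bash
python3 drive.py '0.0222 0.0036 0.02 0 0 0;0.0222 0.0036 0.02 0 0 0;0 0 0.035 0 0 0;0 0 0.035 0 0 0;0 0 0 0 0 0;0 0 0 0 0 0;0 0 0 0 0 0' 0.085; python3 -c "
from h import *
p=[];
for i in range(3): s=manip.get_state(); p.append(s['position']); manip.get_image('wrist')
print(np.mean(p,0),R.from_rotvec(s['ee_rot']).as_matrix().round(3).tolist())"; python3 bot.py w22 | sed -n '1,6p'
```

```text
time_s: 31.67
position: [0.4554, -0.2382, 0.1242]
ee_rot: [3.138, 0.126, -0.013]
force: [-0.1, -0.1, 0.5]
grip_width: 0.0849
grip_force: 0.0
[ 0.45559587 -0.23855399  0.12465149] [[0.997, 0.079, -0.007], [0.079, -0.997, -0.003], [-0.007, 0.002, -1.0]]
[ 0.45547802 -0.23898263  0.12472279] [ 3.13678451  0.12369325 -0.01115446]
[([248, 139, 86, 107, 4894], [285.7, 186.9])]
pred base,cap [321.4 227.7] [237.8 226.7] b2 [282.48850274 195.76702212]
row 219 [122, 122, 123, 124, 121, 124, 123, 120, 122, 123, 121, 124, 123, 123, 52, 26, 21, 22, 26, 25, 28, 40, 41, 39, 38, 44, 47, 49, 49, 49, 47, 48, 49, 48, 49, 45, 50, 46, 46, 51, 46, 50, 46, 48, 49, 49, 47, 49, 48, 51, 46, 45, 49, 44, 44, 51, 40, 54, 118, 124, 123, 122, 120, 125, 121, 120, 121, 126, 123, 122]
row 223 [122, 124, 122, 124, 122, 123, 121, 122, 121, 122, 122, 124, 126, 115, 32, 27, 28, 31, 29, 26, 37, 49, 44, 42, 49, 49, 52, 49, 54, 61, 56, 56, 55, 57, 56, 51, 55, 54, 54, 53, 55, 51, 56, 49, 51, 50, 54, 52, 52, 51, 53, 50, 50, 53, 50, 51, 49, 49, 112, 123, 124, 121, 124, 122, 122, 124, 123, 124, 124, 123]
row 227 [167, 131, 131, 129, 123, 125, 124, 122, 122, 122, 122, 126, 123, 109, 33, 28, 20, 25, 19, 19, 46, 60, 48, 49, 45, 51, 53, 54, 64, 82, 79, 78, 79, 82, 154, 155, 154, 155, 153, 154, 153, 155, 150, 142, 142, 143, 134, 98, 70, 70, 94, 125, 121, 76, 61, 64, 55, 53, 109, 126, 182, 194, 166, 167, 168, 150, 148, 131, 129, 163]
```

It is aligned (mid column 280.5 against the centre at 281). Down and grip.

```bash
python3 drive.py '0 0 0.03 0 0 0;0 0 0.03 0 0 0;0 0 0.021 0 0 0;0 0 0 0 0 0;0 0 0 0 0 0'; python3 drive.py '0 0 0 0 0 0;0 0 0 0 0 0;0 0 0 0 0 0;0 0 0 0 0 0;0 0 0 0 0 0;0 0 0 0 0 0' 0.05 30
```

```text
time_s: 32.28
position: [0.4533, -0.2385, 0.0419]
ee_rot: [-3.139, -0.124, 0.017]
force: [-0.4, 0.5, 1.1]
grip_width: 0.0848
grip_force: 0.0
time_s: 32.78
position: [0.4548, -0.2393, 0.0436]
ee_rot: [3.137, 0.123, -0.011]
force: [-1.5, 1.0, 7.1]
grip_width: 0.0615
grip_force: 30.9
```

Gripped at 61.5 mm. I lift gently, then check the bottle and the rack.

```bash
python3 drive.py '0 0 -0.01 0 0 0;0 0 -0.02 0 0 0;0 0 -0.03 0 0 0;0 0 -0.04 0 0 0;0 0 -0.04 0 0 0;0 0 -0.03 0 0 0;0 0 0 0 0 0;0 0 0 0 0 0'; python3 - <<'E'
from bot import *
st=manip.get_state(); w=manip.get_image("wrist"); P=pose("wrist",st); print(st["position"],ends(w)[1])
g=cv2.cvtColor(w,cv2.COLOR_RGB2GRAY).astype(int)
B1=st["position"]+[0,0,.022]; print("held pred",proj(P,B1),"stop",proj(P,(.4558,-.2376,.065)),"2nd slot",proj(P,(.481,-.2356,.070)),"3rd slot",proj(P,(.506,-.2336,.075)))
u=int(proj(P,(.481,-.2356,.070))[0])
for c in(u-15,u+15): d=np.diff(g[60:330,c]); print(c,[(60+i,int(v)) for i,v in enumerate(d) if abs(v)>25])
E
```

```text
time_s: 33.45
position: [0.4562, -0.2388, 0.2146]
ee_rot: [3.136, 0.124, -0.009]
force: [-0.0, 0.5, -1.3]
grip_width: 0.0615
grip_force: 33.7
[ 0.4561896  -0.23883309  0.2146472 ] [([258, 157, 56, 50, 1992], [285.3, 183.5]), ([232, 263, 121, 37, 3818], [292.5, 281.8])]
held pred [282.65497304 290.80860772] stop [279.98012664 192.5996969 ] 2nd slot [279.95727284 168.93336399] 3rd slot [279.91532509 143.28423424]
264 [(61, 68), (64, -28), (65, -45), (71, 47), (72, 26), (151, -36), (155, -29), (260, -27), (261, -46), (262, -27), (318, 64), (319, 57), (326, 42), (327, 28)]
294 [(60, -41), (62, 44), (63, 46), (66, -48), (71, 45), (72, 30), (152, -68), (153, -37), (165, -69), (166, -63), (183, 39), (188, -29), (189, -46), (206, 55), (207, 27), (261, -39), (262, -85), (263, -46), (295, 28), (296, 40), (321, 44), (328, 42)]
```

The two remaining bottles span rows 157-207, matching the stop and second slots, so the next one has rolled down. I carry the bottle over the hung bin.

```bash
python3 drive.py '0.018 -0.0268 -0.003 0 0 0;0.018 -0.0268 -0.003 0 0 0;0.018 -0.0268 -0.003 0 0 0;0.018 -0.0268 -0.003 0 0 0;0.018 -0.0268 -0.003 0 0 0;0.018 -0.0268 -0.003 0 0 0;0.018 -0.0268 -0.003 0 0 0;0.018 -0.0268 -0.003 0 0 0;0.018 -0.0268 -0.003 0 0 0;0.018 -0.0268 -0.003 0 0 0'; python3 -c "
from h import *
s=manip.get_state(); print(s['qpos'].round(2),s['position'])"
```

```text
time_s: 34.33
position: [0.6135, 0.0442, 0.2384]
ee_rot: [3.139, 0.124, -0.02]
force: [0.7, -0.7, -0.1]
grip_width: 0.0614
grip_force: 33.7
[ 0.38  0.34 -0.67  1.5   0.21  1.38 -1.79] [0.61345666 0.0441881  0.23840083]
```

```bash
python3 drive.py '0 0 0 0 0 -0.12;0 0 0 0 0 -0.12;0 0 0 0 0 -0.12;0 0 0 0 0 -0.12;0 0 0 0 0 -0.12;0 0 0 0 0 -0.12;0 0 0 0 0 -0.12;0 0 0 0 0 -0.12;0 0 0 0 0 -0.12;0 0 0 0 0 -0.12'; python3 drive.py '0 0 0 0 0 -0.12;0 0 0 0 0 -0.12;0 0 0 0 0 -0.12;0 0 0 0 0 0;0 0 0 0 0 0;0 0 0 0 0 0'
python3 - <<'E'
from h import *
st=manip.get_state(); w=manip.get_image("wrist"); s=manip.get_image("scene"); cv2.imwrite("pics/w23.png",w[:,:,::-1]); cv2.imwrite("pics/s23.png",s[:,:,::-1]); P=pose("wrist",st); Rt=R.from_rotvec(st["ee_rot"]).as_matrix()
print(st["position"],Rt.round(3).tolist(),st["qpos"].round(2))
f=np.array([np.cos(.073),np.sin(.073),0]); n=np.array([-f[1],f[0],0]); r=np.array([.687,.048,.15]); th=.08
def W(x,y,z): dx,dz=x-.0785,z-.052; return r+f*(dx*np.cos(th)-dz*np.sin(th))+n*y+np.array([0,0,dx*np.sin(th)+dz*np.cos(th)])
for k,p in dict(FTL=(-.075,.031,.056),BTL=(.075,.031,.056),midL=(0,.031,.056),midR=(0,-.031,.056),floor=(0,0,.0035)).items(): print(k,W(*p).round(3),"wrist",proj(P,W(*p)).round(1))
g=cv2.cvtColor(w,cv2.COLOR_RGB2GRAY).astype(int); u,v=proj(P,W(0,.031,.056)).astype(int)
for c in(u-60,u,u+60): d=np.diff(g[:330,c]); print("col",c,[(i,int(x)) for i,x in enumerate(d) if abs(x)>18])
for rr in(v-3,v+20): d=np.diff(g[rr]); print("row",rr,[(i,int(x)) for i,x in enumerate(d) if abs(x)>22])
E
```

```text
time_s: 35.17
position: [0.6128, 0.0428, 0.2382]
ee_rot: [-2.509, -1.878, 0.016]
force: [0.2, -0.1, -1.0]
grip_width: 0.0615
grip_force: 33.7
time_s: 35.67
position: [0.6133, 0.0428, 0.239]
ee_rot: [-2.144, -2.286, 0.013]
force: [-0.3, 1.0, 0.4]
grip_width: 0.0611
grip_force: 33.7
[0.61334213 0.04278679 0.23898279] [[-0.064, 0.998, -0.011], [0.998, 0.064, -0.001], [0.0, -0.011, -1.0]] [ 0.57  0.41 -0.93  1.5   0.33  1.41 -0.32]
FTL [0.532 0.068 0.142] wrist [184.8 174.9]
BTL [0.681 0.079 0.154] wrist [371.8 177. ]
midL [0.606 0.073 0.148] wrist [275.7 175.9]
midR [0.611 0.011 0.148] wrist [276.7 246.4]
floor [0.613 0.043 0.095] wrist [281.8 195.3]
col 215 [(137, -29), (138, -25), (160, -23), (161, -37), (162, -19), (242, 26), (251, 34), (253, -44), (256, -28), (257, -32), (328, -27)]
col 275 [(118, -29), (119, -46), (161, -28), (162, -33), (244, 22), (260, -21), (261, -45), (262, -41), (295, 19), (319, 25), (320, 22), (325, -28), (326, -87), (327, -24)]
col 335 [(108, -37), (161, -28), (162, -55), (163, -21), (173, 37), (174, 47), (175, 19), (180, -30), (181, -21), (189, -19), (216, -22), (217, -37), (238, 30), (239, 50), (241, -33), (243, 30), (262, -20), (263, -49), (264, -46), (296, 20), (297, 47), (298, 41), (321, 20)]
row 172 [(0, 70), (3, -38), (4, -35), (5, -27), (21, 43), (22, 69), (90, 24), (122, -24), (152, -35), (371, 42), (372, 45), (376, -26), (377, -34), (378, -29), (379, -24), (419, 75), (420, 48), (422, -28), (423, -92)]
row 195 [(4, 40), (5, 46), (6, 41), (8, -28), (9, -43), (10, -32), (26, 58), (27, 65), (44, -41), (45, -44), (88, 66), (89, 67), (154, -28), (155, -43), (156, -27), (335, 29), (336, 34), (344, -31), (345, -27), (361, 25), (362, 43), (363, 52), (364, 25), (382, -38), (415, 30), (416, 81), (417, 31), (419, -73), (420, -55)]
```

The hand is aligned over the bin: rims at rows 174-243, predicted 176-246. I tilt to match the bin's lean and go down.

```bash
python3 drive.py '0.002 0 0 -0.08 0 0;0 0.002 0.03 0 0 0;0 0.002 0.03 0 0 0;0 0.002 0.03 0 0 0;0 0.001 0.02 0 0 0;0 0.001 0.01 0 0 0;0 0 0 0 0 0;0 0 0 0 0 0'; python3 -c "
from h import *
s=manip.get_state(); print(s['position'],R.from_rotvec(s['ee_rot']).as_matrix().round(3).tolist(),s['force'])"
```

```text
time_s: 36.43
position: [0.6301, 0.0464, 0.1211]
ee_rot: [2.112, 2.26, 0.08]
force: [0.3, -0.0, 0.5]
grip_width: 0.0614
grip_force: 33.7
[0.63010664 0.04637233 0.12109965] [[-0.068, 0.995, 0.07], [0.998, 0.067, 0.005], [0.0, 0.07, -0.998]] [ 0.29543674 -0.03105539  0.45692059]
```

It drifted 17 mm forward. I correct that, then lower the rest.

```bash
python3 drive.py '0 -0.009 0 0 0 0;0 -0.009 0 0 0 0;0 -0.001 0.01 0 0 0;0 0 0.005 0 0 0;0 0 0 0 0 0;0 0 0 0 0 0'; python3 drive.py '0 0 0.004 0 0 0;0 0 0 0 0 0;0 0 0 0 0 0'
```

```text
time_s: 36.93
position: [0.6119, 0.0445, 0.1039]
ee_rot: [2.112, 2.26, 0.078]
force: [0.5, 0.5, -0.2]
grip_width: 0.0614
grip_force: 33.7
time_s: 37.18
position: [0.6123, 0.0449, 0.1]
ee_rot: [2.111, 2.26, 0.079]
force: [0.5, 0.2, -0.6]
grip_width: 0.0614
grip_force: 33.7
```

```bash
python3 drive.py '0 0 0.002 0 0 0;0 0 0.002 0 0 0;0 0 0 0 0 0;0 0 0 0 0 0'|sed -n '2p;4p'; python3 drive.py '0 0 0.002 0 0 0;0 0 0 0 0 0;0 0 0 0 0 0'|sed -n '2p;4p'
```

```text
position: [0.6125, 0.0448, 0.0961]
force: [0.0, 0.1, -0.9]
position: [0.6127, 0.0448, 0.0941]
force: [0.4, 0.4, -0.3]
```

```bash
python3 drive.py '0 0 0.002 0 0 0;0 0 0.0015 0 0 0;0 0 0 0 0 0;0 0 0 0 0 0'|sed -n '2p;4p'; python3 drive.py '0 0 0 0 0 0;0 0 0 0 0 0;0 0 0 0 0 0;0 0 0 0 0 0;0 0 0 0 0 0' 0.074; python3 drive.py '0 0.001 -0.01 0 0 0;0 0 -0.02 0 0 0;0 0 -0.03 0 0 0;0 0 -0.035 0 0 0;0 0 -0.035 0 0 0;0 0 -0.03 0 0 0;0 0 0 0 0 0;0 0 0 0 0 0'
python3 - <<'E'
from bot import *
st=manip.get_state(); w=manip.get_image("wrist"); s=manip.get_image("scene"); cv2.imwrite("pics/w24.png",w[:,:,::-1]); cv2.imwrite("pics/s24.png",s[:,:,::-1]); P=pose("wrist",st); print(st["position"],ends(w)[1])
f=np.array([np.cos(.073),np.sin(.073),0]); n=np.array([-f[1],f[0],0]); r=np.array([.687,.048,.15]); th=.08
def W(x,y,z): dx,dz=x-.0785,z-.052; return r+f*(dx*np.cos(th)-dz*np.sin(th))+n*y+np.array([0,0,dx*np.sin(th)+dz*np.cos(th)])
print({k:proj(P,W(*p)).round(0).tolist() for k,p in dict(FL=(-.0715,.0275,.0165),BL=(.0715,.0275,.0165),FR=(-.0715,-.0275,.0165),mid=(0,0,.0165)).items()})
C=pose("scene"); print(W(0,0,.0165),proj(C,W(0,0,.0165)))
h=cv2.cvtColor(s,cv2.COLOR_RGB2HSV); m=cv2.inRange(h,(0,110,25),(18,255,190)); q,l,sx,c=cv2.connectedComponentsWithStats(m); print([(sx[j].tolist(),c[j].round(1).tolist()) for j in range(1,q) if sx[j][4]>12 and sx[j][0]<370])
g=cv2.cvtColor(s,cv2.COLOR_RGB2GRAY); m=((g>48)&(g<90)).astype(np.uint8); k=np.zeros_like(m); k[165:250,195:275]=1; m=cv2.morphologyEx(m*k,cv2.MORPH_OPEN,np.ones((2,2),np.uint8))
q,l,sx,c=cv2.connectedComponentsWithStats(m,connectivity=4); j=np.argmax(sx[1:,4])+1; print("scene poly",cv2.approxPolyDP(cv2.findContours((l==j).astype(np.uint8),0,2)[0][0],2,True)[:,0].tolist())
E
```

```text
position: [0.6131, 0.0448, 0.0908]
force: [-0.1, 0.4, 0.5]
time_s: 38.52
position: [0.6127, 0.0449, 0.0906]
ee_rot: [2.111, 2.26, 0.078]
force: [-2.2, -0.4, -0.6]
grip_width: 0.0744
grip_force: 0.0
time_s: 39.18
position: [0.604, 0.0445, 0.2532]
ee_rot: [2.109, 2.257, 0.084]
force: [0.9, -0.1, 0.3]
grip_width: 0.0742
grip_force: 0.0
[0.60399609 0.04451892 0.25323472] [([255, 182, 54, 26, 799], [280.4, 192.1])]
{'FL': [204.0, 170.0], 'BL': [351.0, 170.0], 'FR': [209.0, 223.0], 'mid': [278.0, 197.0]}
[0.61178888 0.04249981 0.10834024] [240.24055766 212.06448152]
[([200, 0, 5, 9, 20], [201.8, 5.0]), ([245, 0, 10, 10, 35], [248.6, 3.1]), ([253, 0, 32, 63, 186], [261.3, 26.0]), ([267, 0, 12, 9, 29], [272.6, 3.8]), ([335, 4, 54, 9, 66], [361.4, 8.2]), ([201, 9, 7, 8, 20], [203.7, 12.8]), ([320, 12, 14, 3, 20], [326.0, 13.3]), ([247, 15, 11, 6, 22], [251.9, 17.4]), ([286, 15, 26, 5, 41], [298.7, 16.9]), ([205, 18, 15, 14, 42], [211.9, 25.0]), ([238, 21, 12, 14, 51], [243.9, 28.2]), ([250, 21, 9, 6, 17], [254.2, 23.5]), ([223, 29, 5, 6, 13], [225.2, 31.5]), ([229, 29, 7, 7, 15], [231.8, 31.9]), ([215, 36, 5, 8, 13], [216.8, 39.5]), ([223, 36, 9, 7, 19], [226.7, 39.2]), ([242, 40, 6, 8, 17], [244.0, 43.3]), ([216, 42, 13, 13, 42], [222.1, 48.5]), ([225, 50, 11, 15, 39], [231.0, 57.6]), ([239, 52, 9, 15, 41], [243.5, 59.9]), ([224, 54, 6, 7, 14], [226.7, 57.4]), ([254, 64, 3, 10, 20], [255.2, 68.8]), ([240, 68, 6, 8, 17], [243.0, 71.1]), ([224, 76, 8, 7, 23], [227.3, 78.6]), ([245, 76, 12, 14, 42], [252.5, 83.9]), ([216, 80, 18, 12, 63], [223.7, 86.2]), ([232, 83, 11, 7, 16], [236.6, 86.4]), ([334, 181, 21, 17, 198], [344.4, 188.6]), ([126, 244, 27, 24, 469], [139.2, 256.6]), ([136, 281, 23, 11, 74], [148.0, 287.9])]
scene poly [[210, 198], [212, 214], [256, 234], [261, 233], [261, 226], [272, 217], [271, 206], [226, 187], [214, 197], [243, 208], [241, 210]]
```

The bottle lies lengthwise in the bin (wrist 255-309, 182-208), the bin outline is unchanged, and the hand is clear.

```bash
python3 drive.py '0 0 -0.01 0 0 0;0 0 0 0 0 0;0 0 0 0 0 0;0 0 0 0 0 0;0 0 0 0 0 0'; python3 - <<'E'
from bot import *
w=manip.get_image("wrist"); print(ends(w)[1]); print(manip.finish_job())
E
```

```text
time_s: 39.7
position: [0.602, 0.0441, 0.26]
ee_rot: [2.112, 2.26, 0.079]
force: [-0.8, 0.2, -0.4]
grip_width: 0.0739
grip_force: 0.0
[([258, 181, 53, 25, 772], [283.0, 190.3])]
the job is handed in; nothing more can be done
None
```

The bin hangs on the upper rail and the former front bottle lies on its side in it, with the next bottle at the rack's stop; it took a third try to hang the bin, and I handed the job in at 39.7 s with no verdict returned.

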